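# Re-hang the lift-off door of a sample cabinet

## Robot

A 6-joint arm with a two-finger parallel gripper is mounted at the origin on a cart in front of the work surface, level with it; the furniture and walls round the work are solid. World frame = base frame: x ahead of the robot, y to its left, z up, the work surface at z = 0. Lengths are in m, angles in rad, forces in N, time in s.
With the tool pointing down it reaches from about 0.325 to 0.85 m from the base axis. Payload 4.4 kg.
Tool frame: the origin (TCP) lies between the finger pads; the fingertips stand 19 mm ahead of it and the grasp point (between the pads) is the TCP; z points along the fingers, y is the direction in which the jaws open and shut (so a half turn about z gives the same grasp; the last joint's range is limited). The gripper opens to 94 mm and grips with 3 to 60 N. Pads are 16 mm wide; open, the fingers measure 119 mm over their backs; the gripper's body (75 mm by 177 mm) begins 78 mm behind the grasp point.
Start: joints at [-1.498, 0.207, 1.542, -0, 1.393, -0.15], TCP at [0.128, -0.561, 0.224] pointing down, gripper open.
Joint ranges: [-2.73, 2.73], [-0.86, 2.22], [0.23, 2.46], [-1.11, 4.25], [0.08, 2.63], [-2.82, 2.82]. Speed limits (rad/s): [2.79, 2.79, 3.14, 3.14, 3.14, 3.14].

## Interface

Orientations are given as a unit quaternion [w, x, y, z].
In Python, from rig import robot gives the robot as it stands.
- The arm moves only by the tool send_rows, never from a script. Its argument "motion" is a list of rows, each a list of 2 entries, a list of its own where there are three numbers: the shift along the world's x, y, z in m, then the turn, a rotation vector about the world's x, y, z in rad. A call has 1 to 8 rows; each row is the pose to reach, as a shift and turn from the pose measured when the call began; what a row does not reach only later rows make up. A row lasts 1/10 s, in which the tool goes at most 50 mm and 8.59 degrees, less where a joint would pass 70% of its speed; a pose out of reach is approached as far as the arm can. A call with a gripper value outside its range is refused whole. "fingers" is the opening in per cent of the stroke, from 0 (shut) to 100 (fully open), set as the call begins (left out, the last holds). The fingers move at their own pace and stop on an object; "force" is the grip in N (left out, the last holds). Time passes only in rows, so rows that repeat a pose let the fingers close. It gives the time, the measured TCP pose, the force and the opening at its end, in the units of the state.
- robot.observe(): the state, without advancing time (a new reading comes with each control period).
- robot.read_camera(name): name is "side" or "top" or "wrist"; returns a dict with "color" (480x640x3 uint8, red, green, blue), "vfov" (degrees; the focal length in pixels is half the picture's height over the tangent of half this angle, whatever the lens; pixels are square), "cx", "cy" (the principal point, pixels), "k1" (the pictures are not rectified: a ray, as slopes to the right and down, at radius r is drawn at 1 + k1 r^2 times it, then the intrinsics apply), "R" (3x3) and "t" (3): a world point X has camera coordinates R X + t; the wrist camera has in their place "T_tool_cam" (4x4, takes a point from camera to tool coordinates, whose origin is the TCP and whose axes are the flange's). Camera axes: x right, y down, z forward; pixel columns grow to the right and rows downward; lengths in m; the calibration is good to about 2 mm. A picture is of the moment at which its call begins: read the wrist's pose just before it. There is no depth.
- robot.close_job(): hands the job in, once; it reports no verdict.
The state is a dict: "time": time; "q": joint angles; "qvel": joint speeds; "joint_torque": joint torques, N m; "tool_pos": TCP position; "tcp_rot": TCP orientation; "ft_force": force on the tool from outside, world axes, zero at the start; "ft_torque": the same for the moment, N m; "finger_gap": opening from 0.0 (shut) to 1.0 (fully open).
Only numpy, scipy, OpenCV 4.12 (cv2) and the standard library are available. Lean on these libraries where they do the work, as an engineer would, in place of code of your own. Each camera call takes 0.05 s, during which the arm holds its last target.

## Task

The door of the small white sample cabinet has been washed and is draining in the blue rack beside the slotted shelf insert. Lift it out upright and, holding it swung open, lower it gently on to the cabinet's two upright hinge pins so that both knuckles go down over their pins together and sit fully on their lugs; then push the door shut, without banging it, until the roller catch holds it. Leave the shelf insert in the rack, and do not knock over or shift the beaker, the timer and the dropper bottles in the cabinet.

Things in the scene. Friction and masses are not known exactly. Their poses are not given: they have to be found in the camera images.
- door_center (a point): Centre of the lift-off door (half-way up, mid-thickness): grey frame round a clear window, 160 wide (y) x 160 high (z) x 12 thick (x), 0.22-0.37 kg. Axes: +x to its inside, +y to the free edge, -y to the hinge edge, z up. A knob (22 across, 20 out) is on the outside (-x) at y +68, z 0. In the rack it stands upright, lower edge 14 above the bench, hoops up to 67, about 4 mm play.
- door_grip (a point): On the door's top rail, 15 mm under its top edge: y -6, z +65 from the door's centre. The rail is 30 high, 12 thick, 160 long and bare (striker plate only at y +18 to +38 on the inside): pinch it from above here, fingers closing along the door's x. The cabinet's top is 24 mm above the hung door's top edge.
- door_knuckle (a point): On the door's hinge axis, at the lower face of its lower knuckle: x -10, y -91, z -64 mm from the door's centre; same axes. The two steel knuckles are upright tubes on this axis, each 22 long, 20 outside and 12 inside diameter, open at both ends; the upper one's lower face is 105 above this point.
- door_striker (a point): Middle of the rounded ridge on the striker plate that stands out 25 mm from the door's inside: x +27.5, y +28, z +52.5 mm from the door's centre. As the door closes, it pushes under the cabinet's sprung roller (under 10 N at the free edge) and is held behind it.
- hinge_ref (a point): Nominal hinge axis at the lower pin's seat, fixed on the cabinet; axes as the cabinet's. Two pins, 10 in diameter, 20 long, tips chamfered 1 mm, stand on lugs 20 wide, 9 thick; seats here and 105 higher. The strip with both pins is screwed on in slotted holes: the pins are in truth together up to 12 mm to either side of here along y, unseen by this reading (x is true): feel or look for them.
- cabinet_front (a point): Middle of the cabinet's front face: white box 160 deep (x) x 220 wide (y) x 208 high, clear sides. Axes: -x out of the front to the robot, +y to the robot's left, z up. hinge_ref lies x -21, y -79, z -64 mm from here. The shut door's centre is at x -11, y +12 (plus the pins' side offset), z 0 from here, sagging up to 4 mm at the free edge, on two rubber buffers.
- cabinet: The cabinet (fixed), origin under its centre, axes as cabinet_front. The hung door swings freely from shut to past 90 degrees open (free edge to the robot, its inside then facing +y here, its y along this -x). It must be hung open: near shut, the striker would strike the front frame on the way down.
- door: The door as a whole; origin in the middle of its lower edge, 80 mm under door_center, same axes.
- drain_rack: Blue draining rack (fixed), tray 186 (x) x 150 (y) x 16 with wire hoops up to 67; origin under its centre. Two slots along its x at y -35 and +35: the door stands in one (hinge edge towards the rack's +x, inside to its +y), the shelf insert in the other.
- shelf_center (a point): Centre of the white slotted shelf insert, 146 wide x 120 high x 12 thick, standing in the rack's other slot, 70 mm beside the door; top edge 134 above the bench. To be left there.
- incubator_front (a point): Middle of the front (door handle included) of the tall black incubator, fixed, 280 wide (world y), 300 high, reaching 364 mm away from the robot (+x) from here: keep the carried door clear of it. Another tall fixed machine stands on the bench left of the cabinet, beyond y = 0.47 m in the world (robot base at 0, x ahead, y left), from x = 0.42 m on.
- beaker: Glass beaker, 62 across x 70 high, origin under its centre.
- timer: White bench timer, 58x62x20, lying on the bench; origin under its centre.
- dropper_a: Amber dropper bottle standing in the cabinet, 30 across x 91; origin under its centre.
- dropper_b: White dropper bottle with red top standing in the cabinet, 30 across x 91; origin under its centre.

How it is judged:
By the outcome, as a careful person would: the job done as asked, in the order asked, and still so for the second after the job is handed in, with the robot touching nothing.
It also fails if it takes over 64 s, if anything falls off the work surface, if the arm or the gripper's body presses on something with over 40 N, if the wrist force passes 120 N, or if a joint passes its speed limit or range.

## Working session

There is one attempt and no reset: what is moved stays moved. The work goes in short steps, Python scripts to look and compute and a tool call to move; the robot and the scene stay as the last step left them, time stands still between calls to the robot, and variables do not carry over. Pictures are saved under pics/ and viewed, and the job is handed in when it is done.

Besides the shell and the picture viewer there is one more tool, called after "Call:" as name([rows], argument=value, ...), one row to a line, values as JSON. send_rows: Moves the arm, as the interface text tells. Its arguments: {"type":"object","properties":{"motion":{"type":"array","items":{"type":"array"}},"fingers":{"type":"number"},"force":{"type":"number"}},"required":["motion"]}

```bash
ls; mkdir -p pics
cat > h.py <<'E'
import numpy as np, cv2
from rig import robot
from scipy.spatial.transform import Rotation as Ro
def shot(name,fn):
    s=robot.observe(); c=robot.read_camera(name)
    cv2.imwrite('pics/%s.png'%fn,cv2.cvtColor(c['color'],cv2.COLOR_RGB2BGR))
    d={k:v for k,v in c.items() if k!='color'}
    d['tool_pos']=s['tool_pos'];d['tcp_rot']=s['tcp_rot']
    np.save('pics/%s.npy'%fn,d,allow_pickle=True)
    return c,s
def load(fn): return np.load('pics/%s.npy'%fn,allow_pickle=True).item()
def RT(d):
    if 'R' in d and d['R'] is not None: return np.array(d['R']),np.array(d['t'])
    w,x,y,z=d['tcp_rot']; A=np.eye(4);A[:3,:3]=Ro.from_quat([x,y,z,w]).as_matrix();A[:3,3]=d['tool_pos']
    M=np.linalg.inv(A@np.array(d['T_tool_cam'])); return M[:3,:3],M[:3,3]
def ray(d,u,v):
    R,t=RT(d); f=240/np.tan(np.radians(d['vfov'])/2)
    p=np.array([(u-d['cx'])/f,(v-d['cy'])/f]); q=p.copy()
    for _ in range(20): q=p/(1+d['k1']*(q@q))
    r=R.T@np.array([q[0],q[1],1]); return -R.T@t, r/np.linalg.norm(r)
def onplane(d,u,v,ax,val):
    o,r=ray(d,u,v); return o+r*(val-o[ax])/r[ax]
def tri(*obs):
    A=np.zeros((3,3));b=np.zeros(3)
    L=[]
    for d,u,v in obs:
        o,r=ray(d,u,v);P=np.eye(3)-np.outer(r,r);A+=P;b+=P@o;L.append((o,P))
    X=np.linalg.solve(A,b); return X,[round(1e3*np.linalg.norm(P@(X-o)),1) for o,P in L]
def proj(d,X):
    R,t=RT(d);f=240/np.tan(np.radians(d['vfov'])/2)
    c=R@np.array(X)+t;q=c[:2]/c[2];q=q*(1+d['k1']*(q@q));return q*f+[d['cx'],d['cy']]
E
python3 - <<'E'
from h import *
for n in ['side','top','wrist']:
    c,s=shot(n,n+'0')
    print({k:np.round(v,4).tolist() for k,v in c.items() if k!='color'})
print(s)
E
```

```text
pics
{'vfov': 53.0601, 'cx': 320.5773, 'cy': 231.5021, 'k1': -0.0203, 'R': [[-0.7957, -0.6054, -0.0184], [-0.3251, 0.4525, -0.8304], [0.5111, -0.6547, -0.5569]], 't': [0.4421, 0.2954, 1.1854]}
{'vfov': 46.5237, 'cx': 322.8999, 'cy': 244.6297, 'k1': -0.1674, 'R': [[-0.3892, -0.9212, 0.0057], [-0.7263, 0.303, -0.617], [0.5666, -0.2443, -0.787]], 't': [0.201, 0.482, 1.1659]}
{'vfov': 58.7043, 'cx': 321.3437, 'cy': 244.4283, 'k1': -0.1002, 'T_tool_cam': [[0.001, -0.9698, -0.2439, 0.0702], [1.0, 0.0008, 0.0007, 0.0004], [-0.0005, -0.2439, 0.9698, -0.1612], [0.0, 0.0, 0.0, 1.0]]}
{'time': 0.1, 'q': array([-1.49751390e+00,  2.07323703e-01,  1.54277524e+00, -9.38035985e-06,
        1.39351693e+00, -1.50560210e-01]), 'qvel': array([ 0.00118948, -0.00075133, -0.00273231,  0.00048261, -0.00013602,
        0.00127494]), 'joint_torque': array([ 1.91757904e-04, -3.71864820e+01, -2.82290930e+01,  6.99961279e-02,
        3.10487521e-02, -5.43610827e-05]), 'tool_pos': array([ 0.12753917, -0.55997818,  0.22343019]), 'tcp_rot': array([-1.01103152e-03,  9.93742743e-01,  1.11688573e-01,  3.44653092e-05]), 'ft_force': array([-0.16808702, -0.26001813, -0.70027976]), 'ft_torque': array([-0.03685709, -0.0435305 ,  0.04250941]), 'finger_gap': 1.0010172322930415}
```

View pics/side0.png

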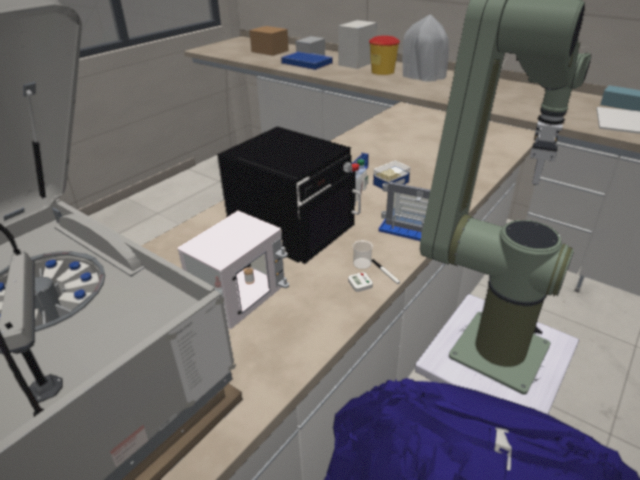

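View pics/top0.png

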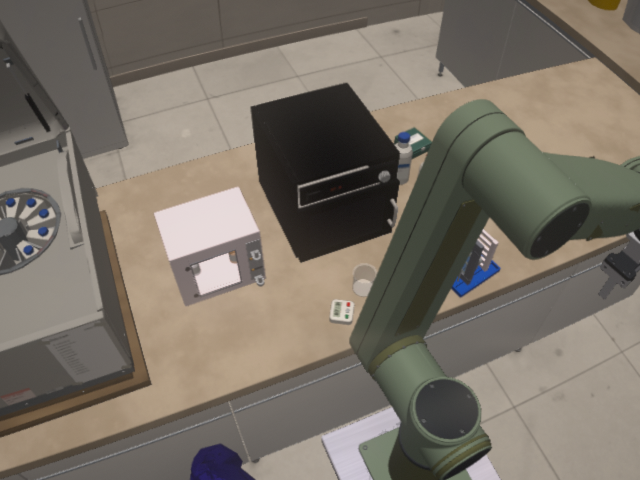

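View pics/wrist0.png

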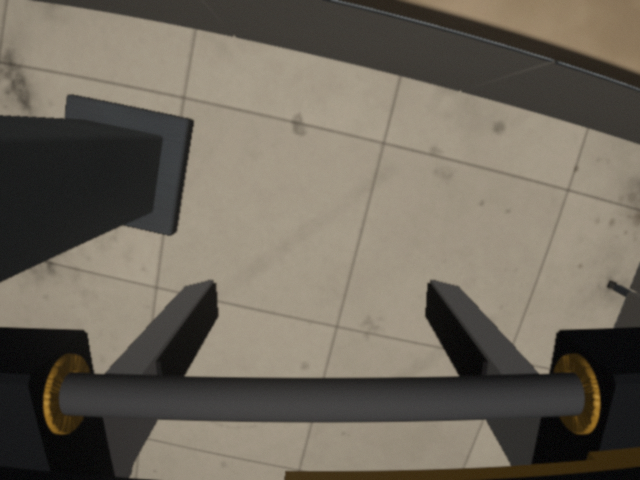

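Side view: the cabinet is at about (230,268) with its hinge lugs at (282,250)/(283,283), the rack and door at (405,212), the beaker at (362,253) and the timer at (360,282). In the top view the arm partly hides the rack. I'll enlarge both.

Run:
```python
import cv2
a=cv2.imread('pics/side0.png');b=cv2.imread('pics/top0.png')
cv2.imwrite('pics/c1.png',cv2.resize(a[170:250,340:450],None,fx=7,fy=7,interpolation=cv2.INTER_CUBIC))
cv2.imwrite('pics/c2.png',cv2.resize(a[205:325,170:300],None,fx=5,fy=5,interpolation=cv2.INTER_CUBIC))
cv2.imwrite('pics/c3.png',cv2.resize(b[180:310,145:275],None,fx=4.6,fy=4.6,interpolation=cv2.INTER_CUBIC))
cv2.imwrite('pics/c4.png',cv2.resize(b[210:310,400:520],None,fx=6,fy=6,interpolation=cv2.INTER_CUBIC))
```

```text
(no output)
```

View pics/c1.png

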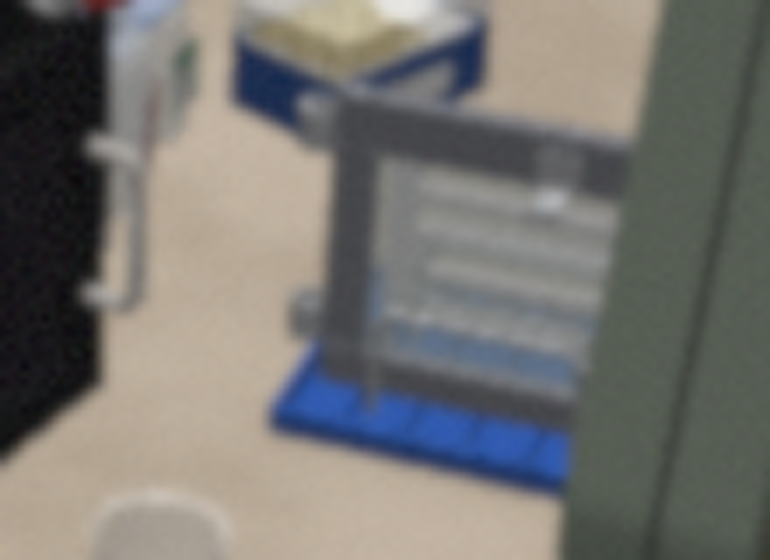

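View pics/c2.png

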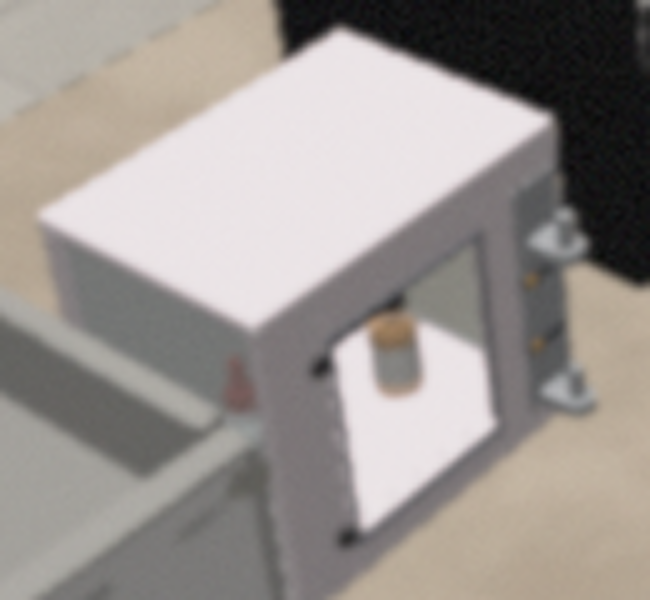

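View pics/c3.png

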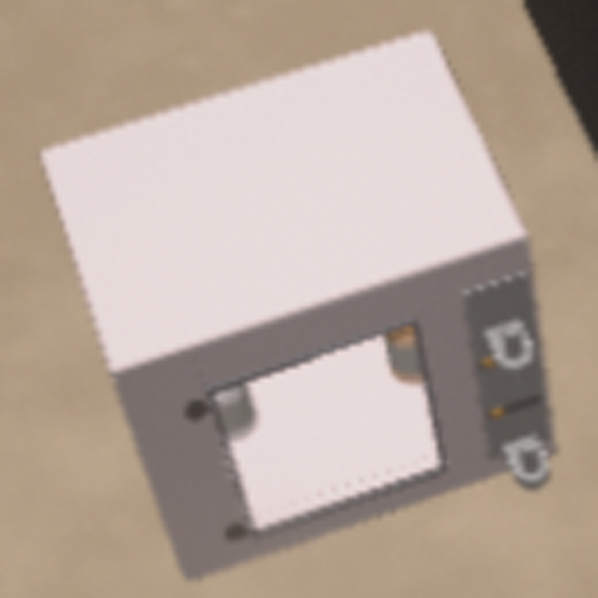

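View pics/c4.png

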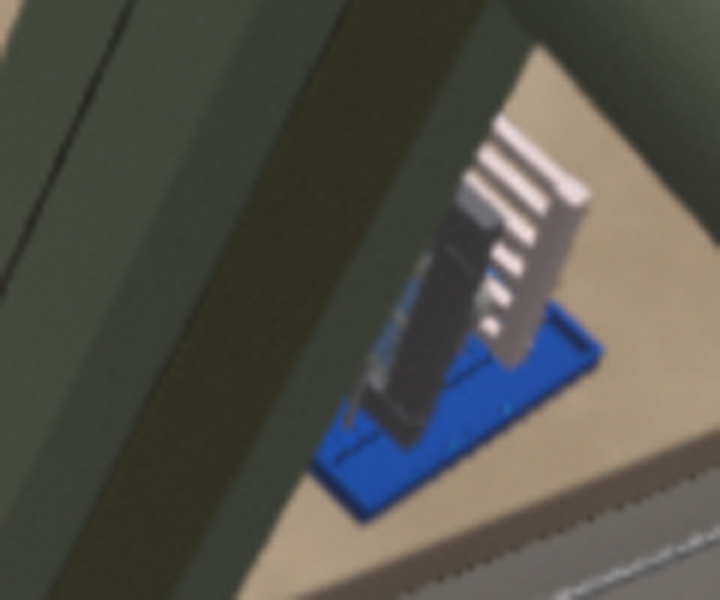

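Run:
```python
from h import *
S=load('side0');T=load('top0')
P=dict(BL=((178,248),(154.1,213)),BR=((238,210.6),(238.9,187)),FR=((280.4,229),(259.3,231.7)),FL=((221,271),(170,261.1)))
for k,(s,t) in P.items():
    print(k,onplane(S,*s,2,.208).round(4),onplane(T,*t,2,.208).round(4),*tri((S,*s),(T,*t)))
# upper pin tip, lower pin tip
print('pins')
for s,t in (((170+565/5,205+212/5),(145+508/4.6,180+337/4.6)),((170+575/5,205+372/5),(145+522/4.6,180+455/4.6))):
    print(tri((S,*s),(T,*t)))
# door: side top-left corner (inside hinge-edge top)
print('door side TL', onplane(S,340+345/7,170+95/7,2,.174), 'top FR end', onplane(T,400+500/6,210+225/6,2,.174),onplane(T,400+462/6,210+205/6,2,.174))
for p in ((365,522),(600,355),(315,465)): print('rack',onplane(T,400+p[0]/6,210+p[1]/6,2,.016))
for p in ((272,425),(320,350)): print('rackS',onplane(S,340+p[0]/7,170+p[1]/7,2,.016))
print('shelf end',onplane(T,400+590/6,210+195/6,2,.134))
print('knob/knuckle S',340+320/7)
```

```text
BL [0.7377 0.3513 0.208 ] [0.7398 0.3525 0.208 ] [0.7373035  0.35219033 0.20939439] [np.float64(0.9), np.float64(0.9)]
BR [0.7444 0.1326 0.208 ] [0.7415 0.1344 0.208 ] [0.74097742 0.13482369 0.20968501] [np.float64(0.8), np.float64(0.8)]
FR [0.5837 0.1335 0.208 ] [0.5843 0.1338 0.208 ] [0.58359915 0.1338758  0.20843202] [np.float64(0.3), np.float64(0.3)]
FL [0.5793 0.3514 0.208 ] [0.5813 0.3493 0.208 ] [0.58275153 0.34922111 0.20538748] [np.float64(0.5), np.float64(0.5)]
pins
(array([0.55626684, 0.15672773, 0.17191664]), [np.float64(1.0), np.float64(1.0)])
(array([0.55750784, 0.15811209, 0.06370929]), [np.float64(0.2), np.float64(0.2)])
door side TL [ 0.50865409 -0.3100946   0.174     ] top FR end [ 0.36018482 -0.35020372  0.174     ] [ 0.37487968 -0.34134958  0.174     ]
rack [ 0.33569591 -0.30873781  0.016     ]
rack [ 0.36954656 -0.45455221  0.016     ]
rack [ 0.36973596 -0.3038087   0.016     ]
rackS [ 0.50997376 -0.2628634   0.016     ]
rackS [ 0.52572615 -0.33371115  0.016     ]
shelf end [ 0.38150016 -0.42092109  0.134     ]
knob/knuckle S 385.7142857142857
```

Run:
```python
import cv2
a=cv2.imread('pics/side0.png');b=cv2.imread('pics/top0.png')
cv2.imwrite('pics/d1.png',cv2.resize(a[120:300,210:410],None,fx=4,fy=3.3333,interpolation=cv2.INTER_CUBIC))
cv2.imwrite('pics/d2.png',cv2.resize(b[80:330,245:435],None,fx=3,fy=2.4,interpolation=cv2.INTER_CUBIC))
```

```text
(no output)
```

View pics/d1.png

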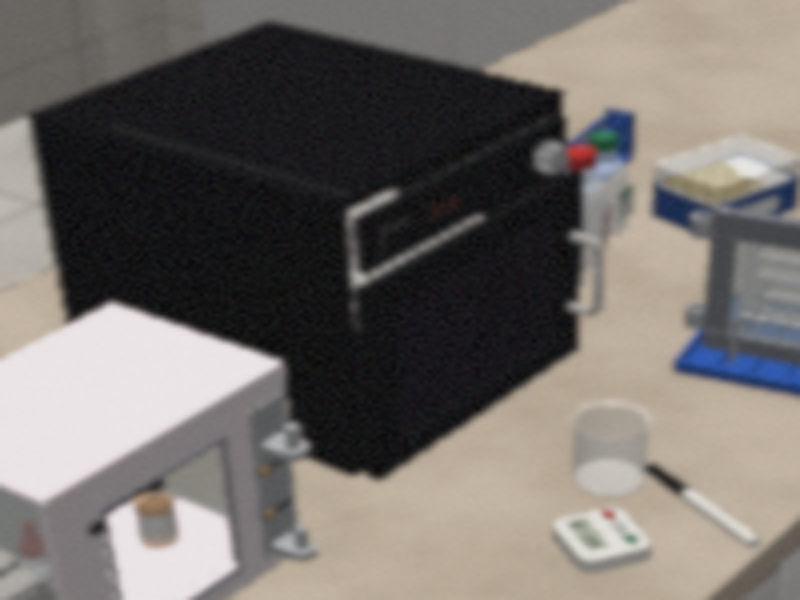

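View pics/d2.png

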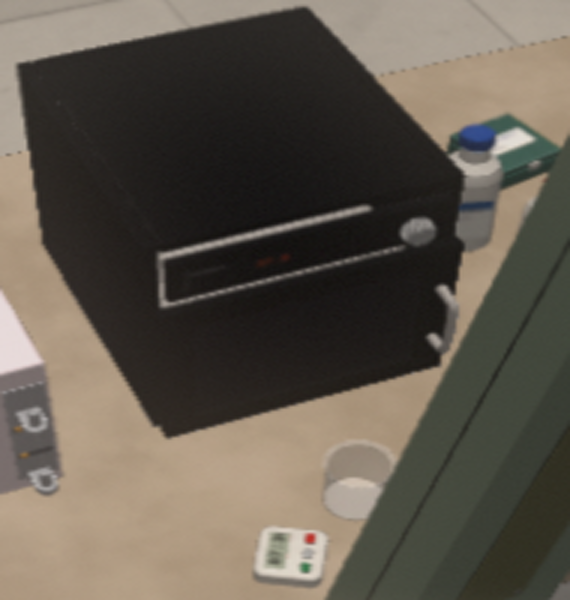

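Run:
```python
from h import *
S=load('side0');T=load('top0')
s=lambda x,y:(S,210+x/4,120+y/3.3333)
t=lambda x,y:(T,245+x/3,80+y/2.4)
g=lambda o,z: onplane(*o,2,z).round(3)
print('incub bottom FL',g(s(375,478),0),g(t(167,437),0),'FR bottom',g(s(578,350),0),g(t(438,367),0))
print('handle tip',tri(s(598,240),t(447,292)))
print('beaker base',g(s(610,472),0),g(t(355,500),0),'timer',g(s(603,537),.02),g(t(290,553),.02))
```

```text
incub bottom FL [0.615 0.008 0.   ] [0.61  0.026 0.   ] FR bottom [ 0.609 -0.265  0.   ] [ 0.606 -0.246  0.   ]
handle tip (array([ 0.57036604, -0.22072713,  0.16847893]), [np.float64(6.5), np.float64(6.5)])
beaker base [ 0.472 -0.106  0.   ] [ 0.467 -0.094 -0.   ] timer [ 0.412 -0.004  0.02 ] [ 0.417 -0.009  0.02 ]
```

Call:
send_rows([
  [[0.03, 0.02, 0.03], [0, 0, 0]],
  [[0.07, 0.05, 0.06], [0, 0, 0]],
  [[0.11, 0.08, 0.08], [0, 0, 0]],
  [[0.15, 0.11, 0.08], [0, 0, 0]],
  [[0.19, 0.14, 0.08], [0, 0, 0]],
  [[0.23, 0.17, 0.08], [0, 0, 0]],
  [[0.27, 0.2, 0.08], [0, 0, 0]],
  [[0.3, 0.22, 0.08], [0, 0, 0]],
], fingers=60)

```text
time: 0.95
tool_pos: [0.4288, -0.3382, 0.3034]
tcp_rot: [-0.001, 0.994, 0.112, -0.0]
ft_force: [-0.2, 0.2, -0.5]
finger_gap: 0.602
```

Run:
```python
from h import *
c,s=shot('wrist','w1');print(s['time'],s['tool_pos'],s['tcp_rot'],s['ft_force'],s['finger_gap'])
```

```text
0.95 [ 0.42883653 -0.33820485  0.30341532] [-9.84209477e-04  9.93729554e-01  1.11806100e-01 -1.68264143e-05] [-0.24472432  0.18591366 -0.48769542] 0.6018858374729475
```

View pics/w1.png

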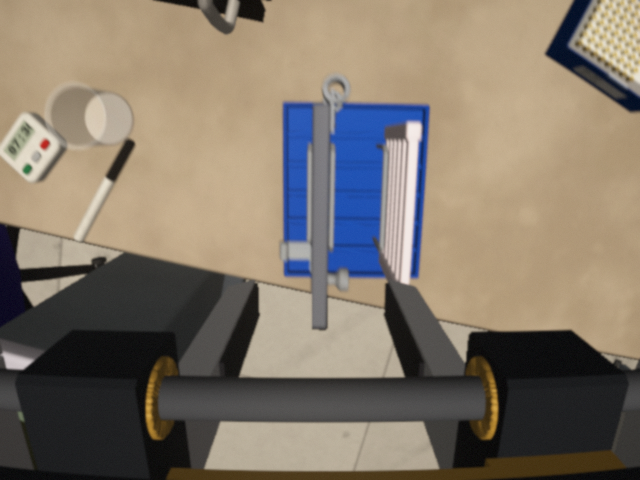

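Wrist view: the door's top rail runs from (320,103) to (319,328), nearly straight down the image. The knuckle ring is at (336,88), the striker at (295,250), the knob at (338,280) and the shelf insert at (402,200).

```bash
python3 - <<'E'
from h import *
im=cv2.imread('pics/w1.png').astype(int);d=load('w1')
for r in (95,103,110,130,200,230,310,324,328,332):
    print(r,[tuple(im[r,c]) for c in (308,312,314,320,326,328,330)])
E
python3 - <<'E'
import cv2
a=cv2.imread('pics/w1.png')
cv2.imwrite('pics/e1.png',cv2.resize(a[65:345,270:370],None,fx=2.1*2,fy=2.1,interpolation=cv2.INTER_CUBIC))
cv2.imwrite('pics/e2.png',cv2.resize(a[65:145,290:370],None,fx=7,fy=7,interpolation=cv2.INTER_CUBIC))
E
```

```text
95 [(np.int64(133), np.int64(165), np.int64(188)), (np.int64(134), np.int64(166), np.int64(188)), (np.int64(133), np.int64(164), np.int64(186)), (np.int64(134), np.int64(165), np.int64(186)), (np.int64(168), np.int64(169), np.int64(170)), (np.int64(171), np.int64(171), np.int64(173)), (np.int64(160), np.int64(162), np.int64(164))]
103 [(np.int64(150), np.int64(96), np.int64(86)), (np.int64(133), np.int64(102), np.int64(98)), (np.int64(125), np.int64(114), np.int64(115)), (np.int64(117), np.int64(116), np.int64(121)), (np.int64(120), np.int64(118), np.int64(119)), (np.int64(92), np.int64(90), np.int64(90)), (np.int64(135), np.int64(137), np.int64(137))]
110 [(np.int64(179), np.int64(87), np.int64(40)), (np.int64(140), np.int64(86), np.int64(68)), (np.int64(111), np.int64(105), np.int64(106)), (np.int64(129), np.int64(127), np.int64(129)), (np.int64(127), np.int64(125), np.int64(127)), (np.int64(118), np.int64(115), np.int64(117)), (np.int64(132), np.int64(130), np.int64(130))]
130 [(np.int64(182), np.int64(88), np.int64(40)), (np.int64(137), np.int64(87), np.int64(71)), (np.int64(114)
[... 1511 characters left out ...]
4(159), np.int64(178), np.int64(189))]
328 [(np.int64(160), np.int64(179), np.int64(189)), (np.int64(106), np.int64(116), np.int64(124)), (np.int64(90), np.int64(95), np.int64(100)), (np.int64(72), np.int64(74), np.int64(76)), (np.int64(92), np.int64(103), np.int64(110)), (np.int64(145), np.int64(164), np.int64(175)), (np.int64(157), np.int64(176), np.int64(187))]
332 [(np.int64(159), np.int64(178), np.int64(189)), (np.int64(158), np.int64(178), np.int64(189)), (np.int64(156), np.int64(177), np.int64(188)), (np.int64(156), np.int64(175), np.int64(186)), (np.int64(155), np.int64(175), np.int64(185)), (np.int64(154), np.int64(173), np.int64(185)), (np.int64(152), np.int64(172), np.int64(183))]
```

View pics/e1.png

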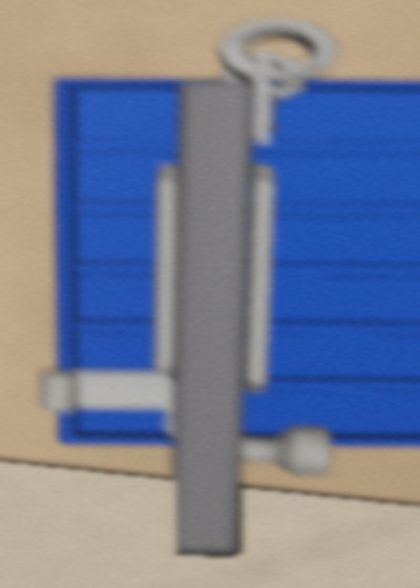

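View pics/e2.png

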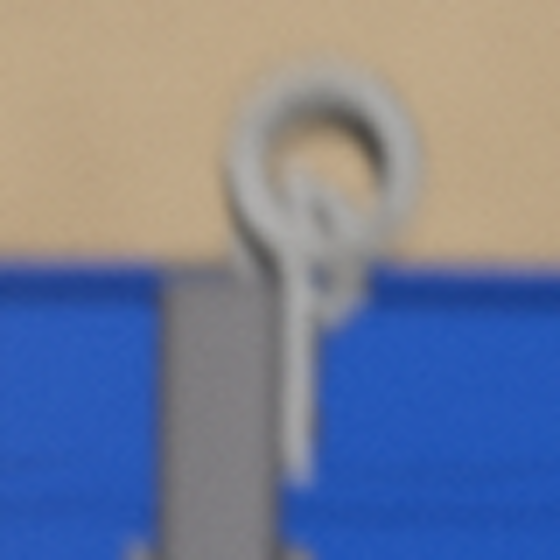

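Run:
```python
from h import *
d=load('w1')
H=[onplane(d,c,103,2,.174) for c in (312.9,329.4)];F=[onplane(d,c,327,2,.174) for c in (312.4,327)]
K=onplane(d,336.4,87.4,2,.157)
print('H',H,np.linalg.norm(H[0]-H[1]),'F',F,np.linalg.norm(F[0]-F[1]))
h=(H[0]+H[1])/2;f=(F[0]+F[1])/2;v=h-f;L=np.linalg.norm(v);v/=L
print('len',L,'yaw',np.degrees(np.arctan2(v[1],v[0])))
c=(h+f)/2;print('center',c,'grip',c+.006*v)
n=np.array([-v[1],v[0],0]);print('knuckle rel', (K-c)@v,(K-c)@n)
w,x,y,z=d['tcp_rot'];m=Ro.from_quat([x,y,z,w]).as_matrix();print(m.round(4), np.degrees(np.arctan2(m[1,0],m[0,0])))
```

```text
H [array([ 0.51797796, -0.312509  ,  0.174     ]), array([ 0.52038888, -0.32304653,  0.174     ])] 0.010809812189119413 F [array([ 0.36308886, -0.34684468,  0.174     ]), array([ 0.36551287, -0.3573909 ,  0.174     ])] 0.010821216699358592
len 0.15864376164732383 yaw 12.501195811376878
center [ 0.44174214 -0.33494778  0.174     ] grip [ 0.44759989 -0.33364902  0.174     ]
knuckle rel 0.09119515848663456 -0.01039897147291424
[[ 9.750e-01  2.222e-01 -3.000e-04]
 [ 2.222e-01 -9.750e-01  2.000e-03]
 [ 2.000e-04 -2.000e-03 -1.000e+00]] 12.838875433536309
```

Call:
send_rows([
  [[0.019, 0.0045, -0.03], [0, 0, -0.005]],
  [[0.019, 0.0045, -0.07], [0, 0, -0.005]],
  [[0.019, 0.0045, -0.11], [0, 0, -0.005]],
  [[0.019, 0.0045, -0.135], [0, 0, -0.005]],
  [[0.019, 0.0045, -0.144], [0, 0, -0.005]],
  [[0.019, 0.0045, -0.144], [0, 0, -0.005]],
])

```text
time: 1.6
tool_pos: [0.4522, -0.3284, 0.1578]
tcp_rot: [-0.004, 0.994, 0.113, 0.002]
ft_force: [0.7, -1.3, 0.6]
finger_gap: 0.604
```

Call:
send_rows([
  [[0, 0, 0], [0, 0, 0]],
  [[0, 0, 0], [0, 0, 0]],
  [[0, 0, 0], [0, 0, 0]],
  [[0, 0, 0], [0, 0, 0]],
  [[0, 0, 0], [0, 0, 0]],
  [[0, 0, 0], [0, 0, 0]],
], fingers=0, force=35)

```text
time: 2.2
tool_pos: [0.4524, -0.3288, 0.1582]
tcp_rot: [-0.003, 0.994, 0.113, 0.002]
ft_force: [1.8, -6.6, -1.7]
finger_gap: 0.129
```

Call:
send_rows([
  [[0, 0, 0], [0, 0, 0]],
  [[0, 0, 0], [0, 0, 0]],
  [[-0.003, -0.003, 0.001], [0.002, 0, 0]],
  [[-0.0045, -0.0045, 0.001], [0.004, 0, 0]],
  [[-0.0045, -0.0045, 0.001], [0.004, 0, 0]],
  [[-0.0045, -0.0045, 0.001], [0.004, 0, 0]],
], fingers=50)

```text
time: 2.8
tool_pos: [0.4478, -0.3334, 0.1591]
tcp_rot: [-0.006, 0.994, 0.112, 0.002]
ft_force: [0.3, 0.4, 0.1]
finger_gap: 0.498
```

Run:
```python
from h import *
c,s=shot('wrist','w2');print(s['time'],s['tool_pos'],s['tcp_rot'],s['ft_force'],s['finger_gap'],s['qvel'])
```

```text
2.8 [ 0.44776686 -0.33340422  0.15907159] [-0.00558763  0.99364723  0.11238119  0.00210416] [0.31028369 0.35691445 0.08934897] 0.49759278823977815 [ 0.00390617 -0.00029498  0.00101924 -0.00089207  0.00016486 -0.00070048]
```

View pics/w2.png

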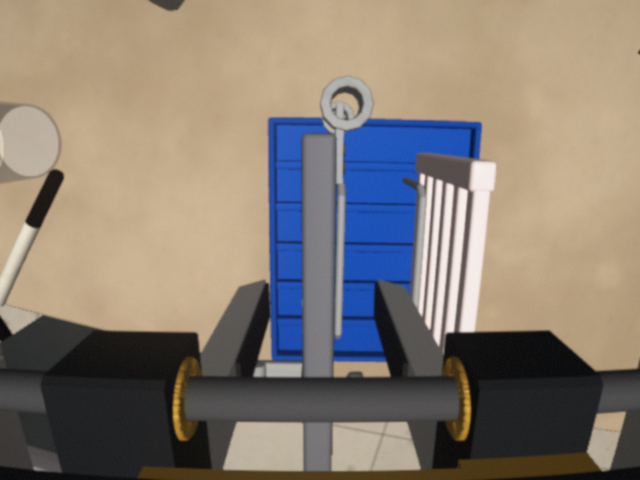

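```bash
cat >> h.py <<'E'
def tm(q):
    w,x,y,z=q; return Ro.from_quat([x,y,z,w]).as_matrix()
def corr(q,yawdeg):
    a=np.radians(yawdeg); D=np.array([[np.cos(a),np.sin(a),0],[np.sin(a),-np.cos(a),0],[0,0,-1]])
    return Ro.from_matrix(D@tm(q).T).as_rotvec()
E
python3 - <<'E'
from h import *
d=load('w2');print(corr(d['tcp_rot'],12.5).round(4)); print(tm(d['tcp_rot']).round(4))
H=[onplane(d,c,135,2,.174) for c in (303,336)];F=[onplane(d,c,300,2,.174) for c in (303,334)]
print(H,F)
K=onplane(d,347,101.5,2,.157);print(K)
h=(H[0]+H[1])/2;f=(F[0]+F[1])/2;v=h-f;L=np.linalg.norm(v);v/=L
print('yaw',np.degrees(np.arctan2(v[1],v[0])),'grip',h-v*.074)
E
```

```text
[-0.0116  0.003  -0.0071]
[[ 0.9747  0.2234  0.0029]
 [ 0.2233 -0.9747  0.0116]
 [ 0.0054 -0.0106 -0.9999]]
[array([ 0.51575318, -0.31217088,  0.174     ]), array([ 0.51823098, -0.32295131,  0.174     ])] [array([ 0.45836056, -0.32479428,  0.174     ]), array([ 0.46095473, -0.33585425,  0.174     ])]
[ 0.53125988 -0.32444611  0.157     ]
yaw 12.549928811520209 grip [ 0.44476016 -0.33364058  0.174     ]
```

Call:
send_rows([
  [[-0.001, 0, 0], [-0.006, 0.0015, -0.003]],
  [[-0.0015, 0, 0], [-0.0116, 0.003, -0.006]],
  [[-0.0015, 0, 0], [-0.0116, 0.003, -0.006]],
])

```text
time: 3.15
tool_pos: [0.4463, -0.333, 0.1591]
tcp_rot: [0.0, 0.994, 0.11, -0.0]
ft_force: [0.1, 0.6, -0.1]
finger_gap: 0.496
```

Call:
send_rows([
  [[0, 0, 0], [0, 0, 0]],
  [[0, 0, 0], [0, 0, 0]],
  [[0, 0, 0], [0, 0, 0]],
  [[0, 0, 0], [0, 0, 0]],
  [[0, 0, 0], [0, 0, 0]],
], fingers=0, force=35)

```text
time: 3.65
tool_pos: [0.4463, -0.3329, 0.159]
tcp_rot: [-0.0, 0.994, 0.11, -0.0]
ft_force: [-1.0, 1.8, 0.7]
finger_gap: 0.127
```

Run:
```python
from h import *
s=robot.observe();print(s['tool_pos'],corr(s['tcp_rot'],12.5).round(4),s['ft_force'],s['ft_torque'],s['finger_gap'])
```

```text
[ 0.44626122 -0.33291837  0.15903286] [-0.0003 -0.0003 -0.0014] [-1.03469161  1.82632517  0.74437188] [ 0.10640911  0.02348378 -0.01117451] 0.12676332243526403
```

Call:
send_rows([
  [[0, 0, 0.004], [0, 0, 0]],
  [[0, 0, 0.015], [0, 0, 0]],
  [[0, 0, 0.03], [0, 0, 0]],
  [[0, 0, 0.047], [0, 0, 0]],
  [[0, 0, 0.064], [0, 0, 0]],
  [[0, 0, 0.08], [0, 0, 0]],
  [[0, 0, 0.095], [0, 0, 0]],
  [[0, 0, 0.1], [0, 0, 0]],
])

```text
time: 4.45
tool_pos: [0.4471, -0.3336, 0.2621]
tcp_rot: [0.001, 0.994, 0.11, 0.001]
ft_force: [0.1, -0.1, -3.2]
finger_gap: 0.124
```

Run:
```python
from h import *
s=robot.observe();print(s['tool_pos'],corr(s['tcp_rot'],0).round(4),s['ft_force'],s['ft_torque'],s['finger_gap'])
c,s=shot('wrist','w3');shot('side','s3')
```

```text
[ 0.44714996 -0.33363886  0.26211765] [ 0.0029  0.0026 -0.2196] [ 0.10470073 -0.09358801 -3.21090514] [-0.06167746 -0.0119974   0.04014331] 0.1240087333399093
```

View pics/w3.png

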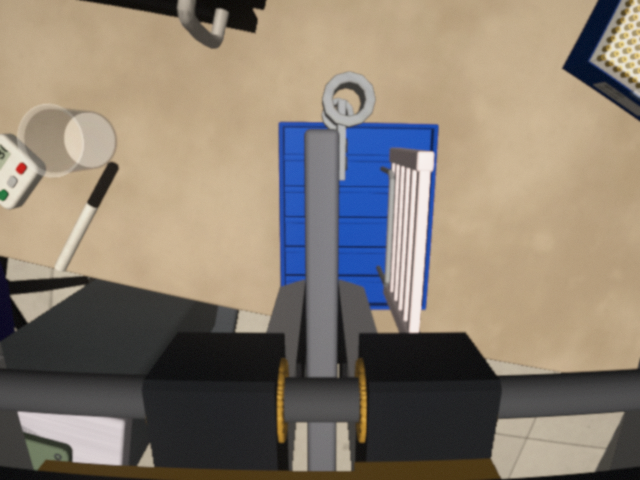

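View pics/s3.png

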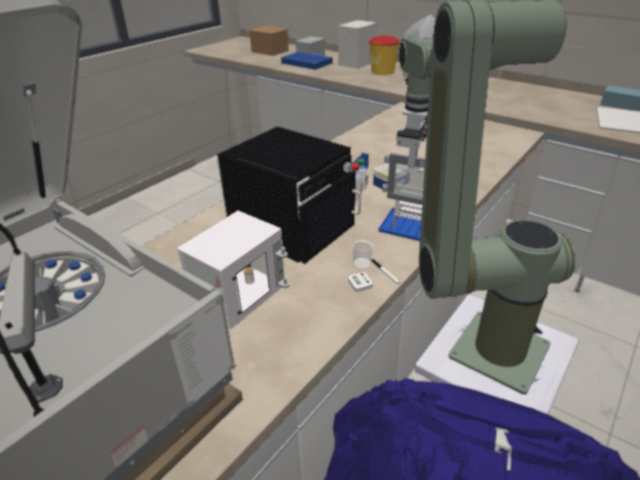

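The side view shows the door lifted clear with the shelf insert still in the rack. In the wrist view the knuckle ring is at (349,98). Next I carry it across, straightening the yaw.

Call:
send_rows([
  [[-0.003, 0.015, 0], [0, 0, -0.01]],
  [[-0.01, 0.045, 0], [0, 0, -0.04]],
  [[-0.015, 0.08, 0], [0, 0, -0.07]],
  [[-0.02, 0.115, 0], [0, 0, -0.1]],
  [[-0.025, 0.15, 0], [0, 0, -0.13]],
  [[-0.03, 0.185, 0], [0, 0, -0.16]],
  [[-0.035, 0.22, 0], [0, 0, -0.19]],
  [[-0.035, 0.255, 0], [0, 0, -0.219]],
])

```text
time: 5.35
tool_pos: [0.4096, -0.0757, 0.2592]
tcp_rot: [0.0, 1.0, -0.001, -0.001]
ft_force: [1.7, -0.3, -4.1]
finger_gap: 0.127
```

Run:
```python
from h import *
s=robot.observe();print(s['tool_pos'],corr(s['tcp_rot'],0).round(4),s['ft_force'],s['ft_torque'],s['finger_gap'])
```

```text
[ 0.40961607 -0.07571604  0.2592455 ] [ 0.0001 -0.0014  0.0011] [ 1.74948641 -0.32051623 -4.06561376] [ 0.02223274 -0.04044654  0.01601055] 0.127455428312804
```

Call:
send_rows([
  [[0.002, 0.03, 0], [0, 0, 0]],
  [[0.005, 0.06, 0], [0, 0, 0]],
  [[0.01, 0.095, 0], [0, 0, 0]],
  [[0.015, 0.13, -0.005], [0, 0, 0]],
  [[0.02, 0.16, -0.012], [0, 0, 0]],
  [[0.02, 0.18, -0.018], [0, 0, 0]],
  [[0.02, 0.185, -0.02], [0, 0, 0]],
  [[0.02, 0.185, -0.02], [0, 0, 0]],
])

```text
time: 6.15
tool_pos: [0.428, 0.11, 0.238]
tcp_rot: [0.0, 1.0, 0.0, -0.002]
ft_force: [0.4, -0.2, -4.1]
finger_gap: 0.127
```

Run:
```python
from h import *
s=robot.observe();print(s['time'],s['tool_pos'],corr(s['tcp_rot'],0).round(4),s['ft_force'],s['ft_torque'],s['finger_gap'])
c,s=shot('wrist','w4');a=cv2.imread('pics/w4.png')
```

```text
6.15 [0.42795439 0.10995988 0.23798681] [ 0.0005 -0.0045 -0.0008] [ 0.37920974 -0.1605727  -4.11786434] [-0.00295051 -0.07357794  0.02818484] 0.12709383416910383
```

View pics/w4.png

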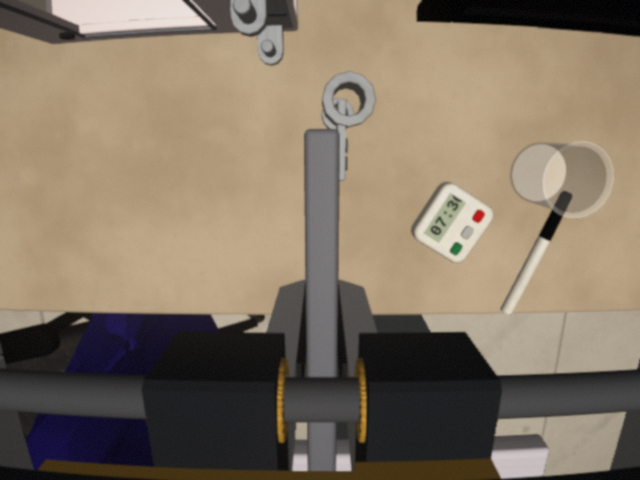

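Wrist view: the upper pin is near (246,8), the lower pin near (268,46), and the upper knuckle ring is at (349,98) with the lower knuckle behind it at about (335,115). I'll zoom in for exact centres.

Run:
```python
import cv2
a=cv2.imread('pics/w4.png')
cv2.imwrite('pics/f1.png',cv2.resize(a[0:75,215:310],None,fx=8,fy=8,interpolation=cv2.INTER_CUBIC))
cv2.imwrite('pics/f2.png',cv2.resize(a[60:195,290:390],None,fx=4.4*1.0,fy=4.4,interpolation=cv2.INTER_CUBIC))
```

```text
(no output)
```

View pics/f1.png

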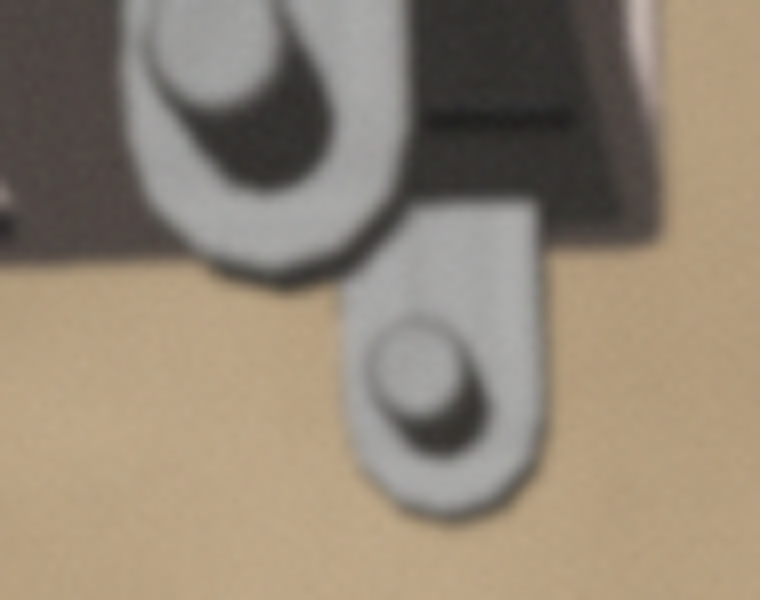

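View pics/f2.png

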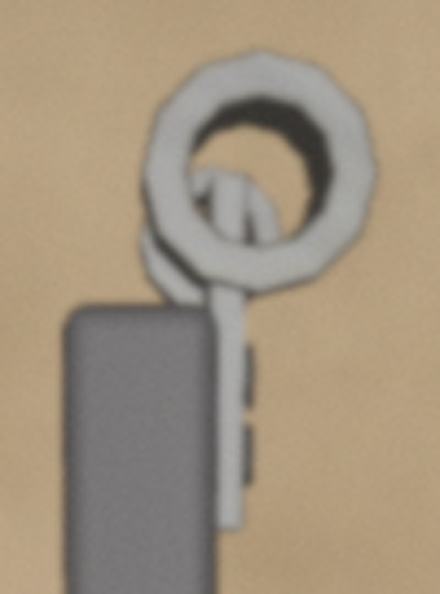

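Run:
```python
from h import *
d=load('w4');z=d['tool_pos'][2]
U=onplane(d,349.1,98.9,2,z-.002);L=onplane(d,337.7,114.5,2,z-.107)
PU=onplane(d,241.75,5.1,2,.165);PL=onplane(d,266.9,45.75,2,.060)
print('knU',U,'knL',L,'pinU',PU,'pinL',PL)
print('rel tool',U-d['tool_pos'],L-d['tool_pos'])
print('shift',PU-U,PL-L)
d3=load('w3');print(np.round(onplane(d3,349.1,98.9,2,d3['tool_pos'][2]-.002)-d3['tool_pos'],4))
```

```text
knU [0.51230776 0.09927893 0.23598681] knL [0.51169022 0.09944257 0.13098681] pinU [0.56535194 0.15020671 0.165     ] pinL [0.56563299 0.15016603 0.06      ]
rel tool [ 0.08435337 -0.01068094 -0.002     ] [ 0.08373583 -0.0105173  -0.107     ]
shift [ 0.05304419  0.05092777 -0.07098681] [ 0.05394277  0.05072346 -0.07098681]
[ 0.0846  0.0079 -0.002 ]
```

Call:
send_rows([
  [[0, 0.01, -0.005], [0, 0, 0]],
  [[0.005, 0.025, -0.012], [0, -0.002, 0]],
  [[0.01, 0.04, -0.022], [0, -0.004, 0]],
  [[0.015, 0.05, -0.032], [0, -0.0045, 0]],
  [[0.018, 0.05, -0.038], [0, -0.0045, 0]],
  [[0.018, 0.05, -0.038], [0, -0.0045, 0]],
  [[0.018, 0.05, -0.038], [0, -0.0045, 0]],
])

```text
time: 6.9
tool_pos: [0.4465, 0.1587, 0.2004]
tcp_rot: [0.001, 1.0, -0.001, 0.0]
ft_force: [-0.5, 1.3, -3.7]
finger_gap: 0.124
```

Run:
```python
from h import *
s=robot.observe();print(s['time'],s['tool_pos'],corr(s['tcp_rot'],0).round(4),s['ft_force'],s['ft_torque'],s['finger_gap'],abs(s['qvel']).max())
c,s=shot('wrist','w5');shot('side','s5');shot('top','t5')
a=cv2.imread('pics/w5.png')
cv2.imwrite('pics/g1.png',cv2.resize(a[0:150,280:400],None,fx=4,fy=4,interpolation=cv2.INTER_CUBIC))
a=cv2.imread('pics/s5.png')
cv2.imwrite('pics/g2.png',cv2.resize(a[200:320,200:340],None,fx=5,fy=5,interpolation=cv2.INTER_CUBIC))
a=cv2.imread('pics/t5.png')
cv2.imwrite('pics/g3.png',cv2.resize(a[190:330,190:350],None,fx=4,fy=4,interpolation=cv2.INTER_CUBIC))
```

```text
6.9 [0.44653014 0.15866132 0.20041549] [0.0012 0.0007 0.0012] [-0.49279358  1.25006098 -3.70199729] [ 0.0231743  -0.01394925  0.01184892] 0.12429790211008175 0.013846261935333583
```

View pics/g1.png

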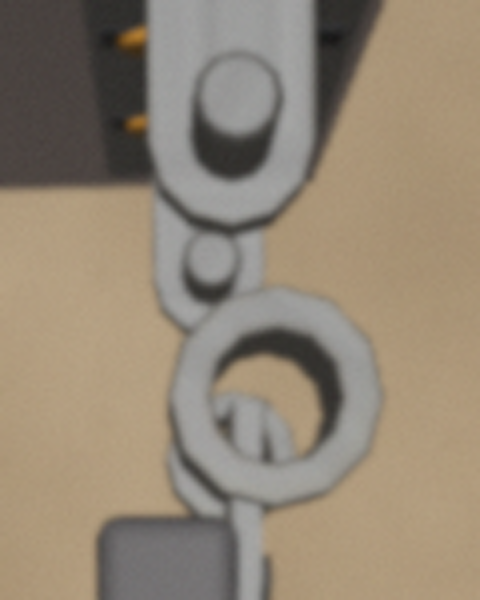

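View pics/g2.png

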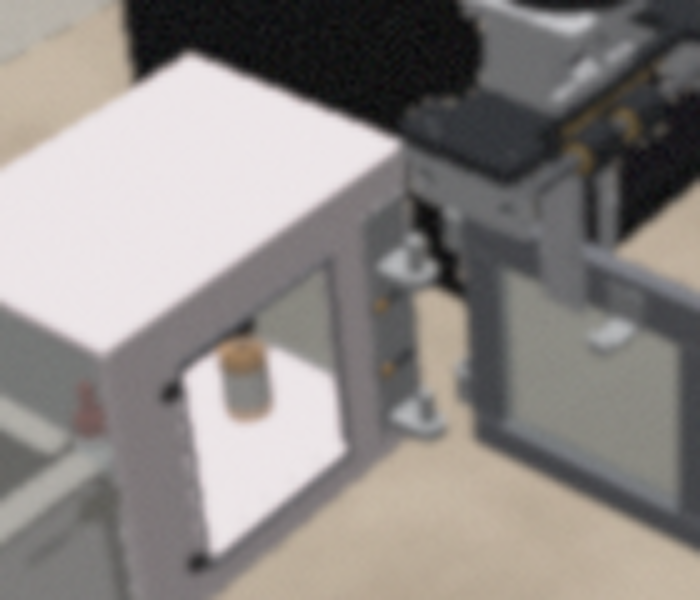

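View pics/g3.png

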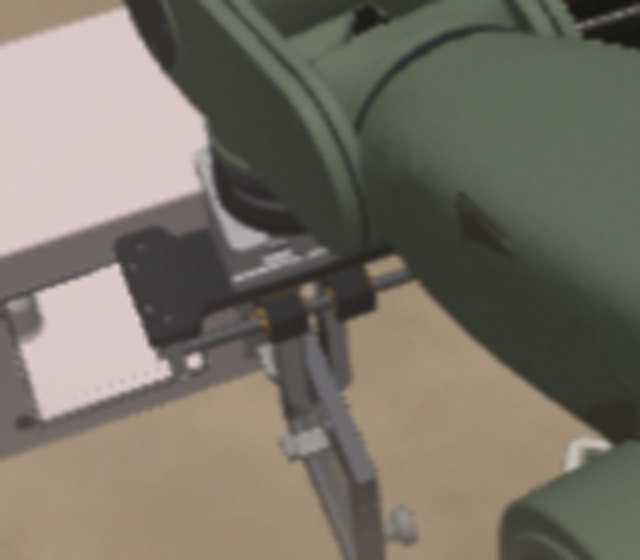

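Wrist view: the upper pin tip is at (339.8,23.5), the lower pin tip at (333,64.5), the upper knuckle at (349.2,99) and the lower knuckle at (337.7,114.5). The side view shows the door upright, open 90°, just in front of the pins.

Run:
```python
from h import *
d=load('w5');z=d['tool_pos'][2]
U=onplane(d,349.2,99,2,z-.002);L=onplane(d,337.7,114.5,2,z-.107)
PU=onplane(d,339.75,23.5,2,.165);PL=onplane(d,333,64.5,2,.060)
print('knU',U,'knL',L,'pinU',PU,'pinL',PL)
print('shift',PU-U,PL-L)
d4=load('w4')
print(tri((d,339.75,23.5),(d4,241.75,5.1)),tri((d,333,64.5),(d4,266.9,45.75)))
S=load('s5')
print('door hinge-edge in side: ')
for nm,p in dict(pinU=(200+412/5,200+243/5),pinL=(200+424/5,200+398/5)).items(): print(nm,onplane(S,*p,2,.165 if nm=='pinU' else .06))
S0=load('side0')
for X in ((.5630,.1505,.165),(.5630,.1505,.06)): print(proj(S,X),proj(load('top0'),X))
```

```text
knU [0.53088184 0.14775017 0.19841549] knL [0.53083035 0.14788601 0.09341549] pinU [0.56568647 0.14998853 0.165     ] pinL [0.56543279 0.14995035 0.06      ]
shift [ 0.03480464  0.00223837 -0.03341549] [ 0.03460243  0.00206434 -0.03341549]
(array([0.565311  , 0.15005065, 0.16578431]), [np.float64(0.2), np.float64(0.2)]) (array([0.56523188, 0.14997988, 0.06167929]), [np.float64(0.1), np.float64(0.1)])
door hinge-edge in side: 
pinU [0.56205266 0.15437478 0.165     ]
pinL [0.56073711 0.15576498 0.06      ]
[283.08624645 247.78735838] [257.06023797 251.74573325]
[285.41927528 278.3182127 ] [260.72274978 277.07358512]
```

Call:
send_rows([
  [[0.008, 0.001, 0], [0.001, 0, 0.001]],
  [[0.017, 0.002, 0], [0.001, 0, 0.001]],
  [[0.026, 0.0021, -0.002], [0.001, 0, 0.001]],
  [[0.032, 0.0021, -0.004], [0.001, 0, 0.001]],
  [[0.0347, 0.0021, -0.005], [0.001, 0, 0.001]],
  [[0.0347, 0.0021, -0.005], [0.001, 0, 0.001]],
  [[0.0347, 0.0021, -0.005], [0.001, 0, 0.001]],
])

```text
time: 7.75
tool_pos: [0.4813, 0.1609, 0.1958]
tcp_rot: [-0.0, 1.0, -0.0, 0.001]
ft_force: [-0.2, -0.2, -2.4]
finger_gap: 0.126
```

Run:
```python
from h import *
s=robot.observe();print(s['time'],s['tool_pos'],corr(s['tcp_rot'],0).round(4),s['ft_force'],s['ft_torque'],s['finger_gap'],abs(s['qvel']).max())
c,s=shot('wrist','w6');shot('side','s6')
a=cv2.imread('pics/w6.png')
cv2.imwrite('pics/i1.png',cv2.resize(a[50:140,300:400],None,fx=6,fy=6,interpolation=cv2.INTER_CUBIC))
a=cv2.imread('pics/s6.png')
cv2.imwrite('pics/i2.png',cv2.resize(a[200:320,200:340],None,fx=5,fy=5,interpolation=cv2.INTER_CUBIC))
for X in ((.5655,.15,.165),(.5655,.15,.06)): print(proj(load('w6'),X))
```

```text
7.75 [0.48132967 0.16094262 0.19580207] [-0.0002  0.0014  0.0002] [-0.20867841 -0.18367604 -2.39087411] [ 0.03642567 -0.03878468  0.02666078] 0.1258868643535058 0.007980264633354906
[345.22370352 105.43620594]
[336.68022075 117.17113517]
```

View pics/i1.png

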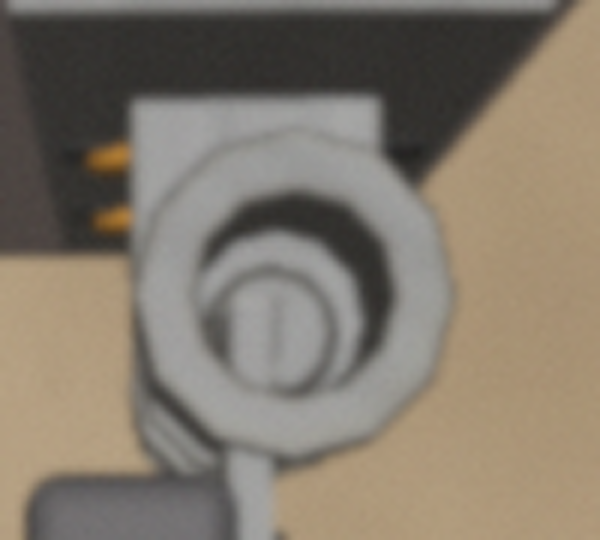

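View pics/i2.png

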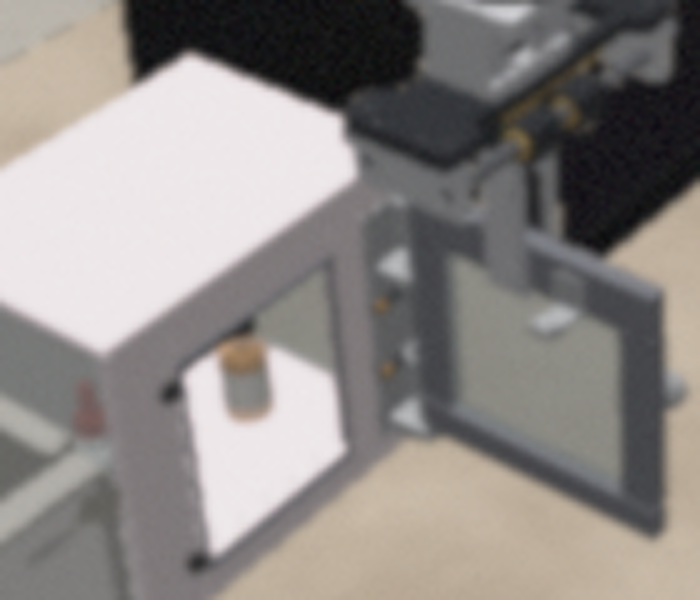

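Run:
```python
from h import *
d=load('w6');z=d['tool_pos'][2]
U=onplane(d,349.4,99.2,2,z-.002);P=onplane(d,345.3,105,2,.165);print(U,P,P-U)
print('pred bottom rim centre',proj(d,[U[0],U[1],z-.024]), 'r',0.006*427/(.161+.024))
```

```text
[0.56562649 0.15004331 0.19380207] [0.56568433 0.14996885 0.165     ] [ 5.78405314e-05 -7.44679214e-05 -2.88020743e-02]
pred bottom rim centre [346.01490335 103.90206895] r 13.848648648648648
```

Call:
send_rows([
  [[0, 0, -0.002], [0, 0.001, 0]],
  [[0, 0, -0.004], [0, 0.001, 0]],
  [[0, 0, -0.006], [0, 0.001, 0]],
  [[0, 0, -0.008], [0, 0.001, 0]],
  [[0, 0, -0.01], [0, 0.001, 0]],
  [[0, 0, -0.012], [0, 0.001, 0]],
])

```text
time: 8.45
tool_pos: [0.4813, 0.161, 0.1838]
tcp_rot: [-0.0, 1.0, 0.0, 0.0]
ft_force: [0.1, 0.7, -3.4]
finger_gap: 0.124
```

Run:
```python
from h import *
s=robot.observe();print(s['time'],s['tool_pos'],corr(s['tcp_rot'],0).round(4),s['ft_force'],s['ft_torque'],s['finger_gap'],abs(s['qvel']).max())
```

```text
8.45 [0.48127397 0.1609697  0.18381743] [-0.0002  0.0008 -0.    ] [ 0.08641916  0.68326533 -3.40229566] [ 0.02996024 -0.02565455  0.01059711] 0.12380961751316487 0.04227907995704098
```

Call:
send_rows([
  [[0, 0, -0.002], [0, 0.001, 0]],
  [[0, 0, -0.004], [0, 0.001, 0]],
  [[0, 0, -0.006], [0, 0.001, 0]],
  [[0, 0, -0.008], [0, 0.001, 0]],
  [[0, 0, -0.01], [0, 0.001, 0]],
  [[0, 0, -0.0115], [0, 0.001, 0]],
  [[0, 0, -0.0125], [0, 0.001, 0]],
])

```text
time: 9.15
tool_pos: [0.4812, 0.161, 0.1711]
tcp_rot: [-0.0, 1.0, -0.0, -0.0]
ft_force: [0.5, 0.4, -3.0]
finger_gap: 0.125
```

Call:
send_rows([
  [[0, 0, -0.0007], [0, 0, 0]],
  [[0, 0, -0.0014], [0, 0, 0]],
])

```text
time: 9.35
tool_pos: [0.4812, 0.161, 0.1697]
tcp_rot: [-0.0, 1.0, -0.0, -0.0]
ft_force: [-0.6, 0.2, -3.0]
finger_gap: 0.126
```

Call:
send_rows([
  [[0, 0, -0.0005], [0, 0, 0]],
  [[0, 0, -0.001], [0, 0, 0]],
])

```text
time: 9.55
tool_pos: [0.4813, 0.161, 0.1689]
tcp_rot: [-0.0, 1.0, -0.0, -0.0]
ft_force: [-1.2, -0.3, 0.0]
finger_gap: 0.125
```

Call:
send_rows([
  [[0, 0, -0.0005], [0, 0, 0]],
  [[0, 0, -0.001], [0, 0, 0]],
])

```text
time: 9.75
tool_pos: [0.4813, 0.1611, 0.1687]
tcp_rot: [-0.0, 1.0, 0.0, -0.0]
ft_force: [-4.7, 0.3, 4.5]
finger_gap: 0.124
```

Run:
```python
from h import *
s=robot.observe();print(s['time'],s['tool_pos'],corr(s['tcp_rot'],0).round(4),s['ft_force'],s['ft_torque'])
c,s=shot('wrist','w7');shot('side','s7')
a=cv2.imread('pics/w7.png');a=cv2.resize(a[50:140,300:400],None,fx=4,fy=4,interpolation=cv2.INTER_CUBIC)
b=cv2.imread('pics/s7.png');b=cv2.resize(b[230:320,260:340],None,fx=4,fy=4,interpolation=cv2.INTER_CUBIC)
cv2.imwrite('pics/j1.png',np.hstack([a,b]))
```

```text
9.75 [0.48126971 0.16112161 0.16871207] [-0.0004 -0.0001 -0.    ] [-4.72972061  0.31883669  4.5044587 ] [-0.05660126  0.4181437  -0.06906307]
```

View pics/j1.png

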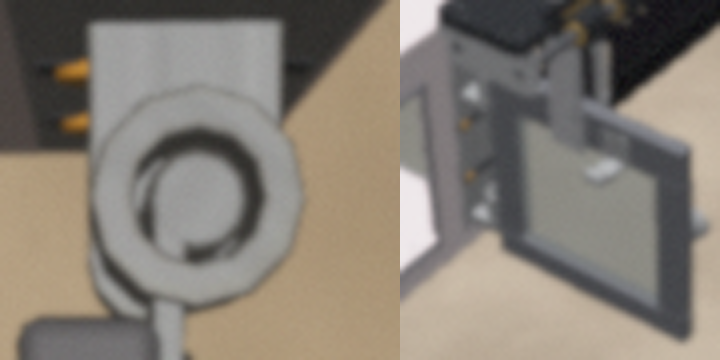

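Call:
send_rows([
  [[0, 0, 0.0005], [0, 0, 0]],
  [[0, 0, 0.0005], [0, 0, 0]],
  [[0, 0, 0.0005], [0, 0, 0]],
  [[0, 0, 0.0005], [0, 0, 0]],
  [[0, 0, 0.0005], [0, 0, 0]],
], fingers=40)

```text
time: 10.35
tool_pos: [0.4814, 0.1611, 0.1691]
tcp_rot: [-0.0, 1.0, -0.0, 0.0]
ft_force: [-0.1, -1.0, 0.4]
finger_gap: 0.401
```

Run:
```python
from h import *
s=robot.observe();print(s['time'],s['tool_pos'],corr(s['tcp_rot'],0).round(4),s['ft_force'],s['ft_torque'])
c,s=shot('wrist','w8');shot('side','s8')
a=cv2.imread('pics/w8.png');a=cv2.resize(a,None,fx=.625,fy=.625)
b=cv2.imread('pics/s8.png');b=cv2.resize(b[210:310,200:340],None,fx=2.86,fy=3,interpolation=cv2.INTER_CUBIC)
cv2.imwrite('pics/k1.png',np.hstack([a,b]))
```

```text
10.35 [0.48143958 0.16107733 0.16914723] [-0.0003  0.0003  0.    ] [-0.14300751 -0.96704872  0.40727381] [0.00037993 0.02142205 0.0328054 ]
```

View pics/k1.png

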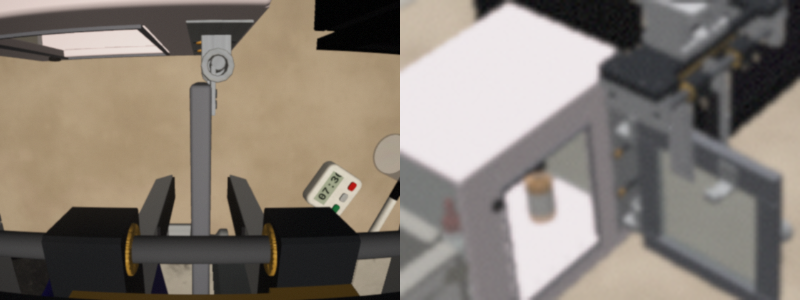

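Call:
send_rows([
  [[0, 0, 0.015], [0, 0, 0]],
  [[0, 0, 0.035], [0, 0, 0]],
  [[0, 0, 0.055], [0, 0, 0]],
  [[-0.005, -0.005, 0.06], [0, 0, 0]],
  [[-0.025, -0.02, 0.06], [0, 0, 0]],
  [[-0.045, -0.038, 0.06], [0, 0, 0]],
  [[-0.057, -0.05, 0.055], [0, 0, 0]],
  [[-0.057, -0.052, 0.045], [0, 0, 0]],
])

```text
time: 11.25
tool_pos: [0.4232, 0.1081, 0.2138]
tcp_rot: [-0.0, 1.0, -0.001, 0.0]
ft_force: [0.6, -0.2, -0.1]
finger_gap: 0.4
```

Call:
send_rows([
  [[0, 0, 0], [0, 0, 0]],
  [[0, 0, -0.01], [0, 0, 0]],
  [[0, 0, -0.025], [0, 0, 0]],
  [[0, 0, -0.04], [0, 0, 0]],
  [[0, 0, -0.05], [0, 0, 0]],
  [[0, 0, -0.05], [0, 0, 0]],
], fingers=0, force=10)

```text
time: 11.85
tool_pos: [0.422, 0.1083, 0.1617]
tcp_rot: [0.0, 1.0, -0.0, -0.002]
ft_force: [-0.7, 0.7, 0.4]
finger_gap: 0.004
```

Run:
```python
from h import *
s=robot.observe();print(s['time'],s['tool_pos'],corr(s['tcp_rot'],0).round(4),s['ft_force'],s['finger_gap'])
c,s=shot('wrist','w9')
```

```text
11.85 [0.42197036 0.10834632 0.16173787] [ 0.0001 -0.0035  0.0008] [-0.68056239  0.68967832  0.36386248] 0.00436679528428348
```

View pics/w9.png

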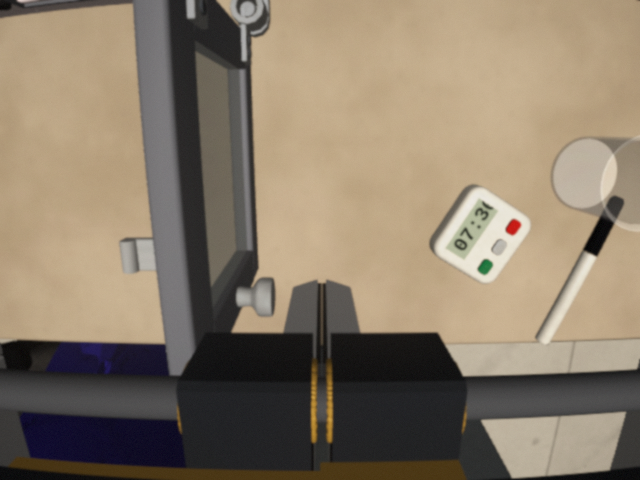

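Run:
```python
from h import *
d=load('w9')
a=onplane(d,155,50,2,.184);b=onplane(d,188,330,2,.184);v=a-b;print(a,b,np.degrees(np.arctan2(v[1],v[0])))
p0=np.array(d['tool_pos'])
h=np.array([.5655,.150])
for th in (95,90,85,80,75,70,65,60,55,50,45,40,35,30,25,20,15,12,10,8,6,4,2,0,-2):
    t=np.radians(th);u=np.array([-np.sin(t),np.cos(t)]);n=np.array([np.cos(t),np.sin(t)])
    q=h+.141*u+.004*n-[.008,.0125]
    print(th,q.round(4),(q-p0[:2]).round(4))
```

```text
[0.51989727 0.15952222 0.184     ] [0.42571405 0.15556582 0.184     ] 2.4054333581355785
95 [0.4167 0.1292] [-0.0053  0.0208]
90 [0.4165 0.1415] [-0.0055  0.0332]
85 [0.4174 0.1538] [-0.0046  0.0454]
80 [0.4193 0.1659] [-0.0026  0.0576]
75 [0.4223 0.1779] [0.0004 0.0695]
70 [0.4264 0.1895] [0.0044 0.0811]
65 [0.4314 0.2007] [0.0094 0.0924]
60 [0.4374 0.2115] [0.0154 0.1031]
55 [0.4443 0.2217] [0.0223 0.1133]
50 [0.4521 0.2312] [0.0301 0.1229]
45 [0.4606 0.24  ] [0.0387 0.1317]
40 [0.4699 0.2481] [0.048  0.1397]
35 [0.4799 0.2553] [0.0579 0.1469]
30 [0.4905 0.2616] [0.0685 0.1533]
25 [0.5015 0.267 ] [0.0796 0.1586]
20 [0.513  0.2714] [0.0911 0.163 ]
15 [0.5249 0.2747] [0.1029 0.1664]
12 [0.5321 0.2763] [0.1101 0.1679]
10 [0.537  0.2771] [0.115  0.1687]
8 [0.5418 0.2777] [0.1199 0.1693]
6 [0.5467 0.2781] [0.1248 0.1698]
4 [0.5517 0.2784] [0.1297 0.1701]
2 [0.5566 0.2786] [0.1346 0.1702]
0 [0.5615 0.2785] [0.1395 0.1702]
-2 [0.5664 0.2783] [0.1444 0.1699]
```

Call:
send_rows([
  [[-0.003, 0.012, 0], [0, 0, 0]],
  [[-0.0055, 0.022, 0], [0, 0, 0]],
  [[-0.0055, 0.028, 0], [0, 0, 0]],
  [[-0.0055, 0.034, 0], [0, 0, 0]],
  [[-0.005, 0.04, 0], [0, 0, 0]],
  [[-0.0045, 0.0455, 0], [0, 0, 0]],
  [[-0.004, 0.051, 0], [0, 0, 0]],
  [[-0.0025, 0.0575, 0], [0, 0, 0]],
])

```text
time: 12.7
tool_pos: [0.4203, 0.1662, 0.1628]
tcp_rot: [0.0, 1.0, -0.001, -0.001]
ft_force: [-0.0, -0.4, 0.8]
finger_gap: 0.003
```

```bash
cat > push.py <<'E'
from h import *
import sys
s=robot.observe();print(s['time'],s['tool_pos'],corr(s['tcp_rot'],0).round(4),s['ft_force'])
p0=s['tool_pos'];h=np.array([.5655,.150])
for th in map(float,sys.argv[1].split(',')):
    t=np.radians(th);u=np.array([-np.sin(t),np.cos(t)]);n=np.array([np.cos(t),np.sin(t)])
    q=h+.141*u+.004*n-[.008,.0125];print(th,(q-p0[:2]).round(4))
E
python3 push.py 76,72,68,64,60,56,52,48
python3 - <<'E'
from h import *
shot('side','s10');b=cv2.imread('pics/s10.png');cv2.imwrite('pics/l1.png',cv2.resize(b[200:320,180:340],None,fx=4,fy=4))
E
```

```text
12.7 [0.42025205 0.16619672 0.16278864] [ 0.0001 -0.0017  0.0011] [-0.03305947 -0.38806309  0.82512444]
76.0 [0.0014 0.0093]
72.0 [0.0044 0.0187]
68.0 [0.008  0.0278]
64.0 [0.0123 0.0367]
60.0 [0.0171 0.0453]
56.0 [0.0226 0.0535]
52.0 [0.0286 0.0613]
48.0 [0.0351 0.0686]
```

View pics/l1.png

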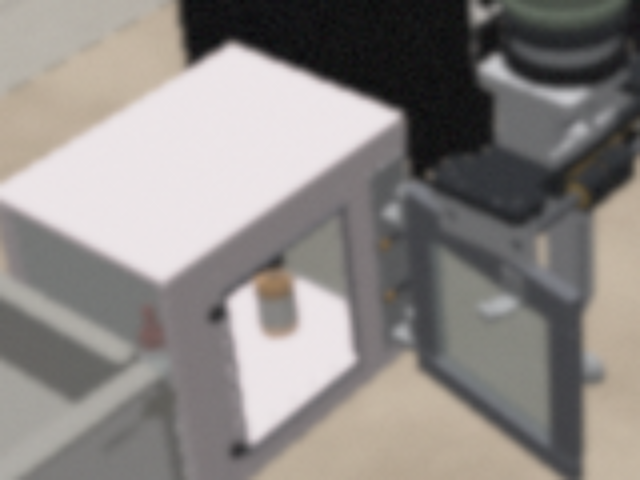

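Call:
send_rows([
  [[0.0005, 0.005, 0], [0, 0, 0]],
  [[0.0018, 0.0105, 0], [0, 0, 0]],
  [[0.0035, 0.016, 0], [0, 0, 0]],
  [[0.0055, 0.0215, 0], [0, 0, 0]],
  [[0.008, 0.0278, 0], [0, 0, 0]],
  [[0.011, 0.034, 0], [0, 0, 0]],
  [[0.014, 0.04, 0], [0, 0, 0]],
  [[0.0171, 0.0453, 0], [0, 0, 0]],
])

```text
time: 13.55
tool_pos: [0.438, 0.2129, 0.1629]
tcp_rot: [-0.0, 1.0, -0.0, -0.001]
ft_force: [-0.2, 0.2, -0.1]
finger_gap: 0.003
```

```bash
python3 push.py 57,54,51,48,45,42,39,36
```

```text
13.55 [0.43797322 0.21287465 0.16287554] [-0.0009 -0.0011  0.0005] [-0.21332876  0.16582303 -0.09922141]
57.0 [0.0035 0.0048]
54.0 [0.0078 0.0107]
51.0 [0.0125 0.0165]
48.0 [0.0174 0.0219]
45.0 [0.0227 0.0272]
42.0 [0.0282 0.0321]
39.0 [0.0339 0.0367]
36.0 [0.0399 0.041 ]
```

Call:
send_rows([
  [[0.0035, 0.0048, 0], [0, 0, 0]],
  [[0.0078, 0.0107, 0], [0, 0, 0]],
  [[0.0125, 0.0165, 0], [0, 0, 0]],
  [[0.0174, 0.0219, 0], [0, 0, 0]],
  [[0.0227, 0.0272, 0], [0, 0, 0]],
  [[0.0275, 0.0315, 0], [0, 0, 0]],
  [[0.032, 0.035, 0], [0, 0, 0]],
  [[0.035, 0.038, 0], [0, 0, 0]],
])

```text
time: 14.35
tool_pos: [0.4735, 0.2511, 0.1629]
tcp_rot: [-0.0, 1.0, -0.0, -0.0]
ft_force: [0.3, -0.2, 0.1]
finger_gap: 0.004
```

```bash
python3 push.py 36,34,32,30,28,26,24,22
python3 - <<'E'
from h import *
shot('side','s11');b=cv2.imread('pics/s11.png');b=cv2.resize(b[200:320,180:340],None,fx=2.5,fy=2.5)
shot('wrist','w11');a=cv2.imread('pics/w11.png');a=cv2.resize(a,(400,300));cv2.imwrite('pics/l2.png',np.hstack([a,b]))
E
```

```text
14.35 [0.47349095 0.25109105 0.16285685] [-0.0007 -0.001   0.0005] [ 0.34014071 -0.15854371  0.05711147]
36.0 [0.0044 0.0028]
34.0 [0.0085 0.0055]
32.0 [0.0127 0.0081]
30.0 [0.017  0.0105]
28.0 [0.0213 0.0128]
26.0 [0.0258 0.0149]
24.0 [0.0303 0.0168]
22.0 [0.0349 0.0186]
```

View pics/l2.png

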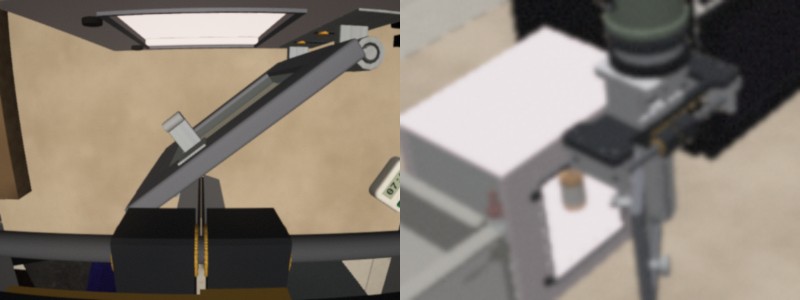

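Call:
send_rows([
  [[0.0044, 0.0028, 0], [0, 0, 0]],
  [[0.0085, 0.0055, 0], [0, 0, 0]],
  [[0.0127, 0.0081, 0], [0, 0, 0]],
  [[0.017, 0.0105, 0], [0, 0, 0]],
  [[0.0213, 0.0128, 0], [0, 0, 0]],
  [[0.0255, 0.0149, 0], [0, 0, 0]],
  [[0.029, 0.0165, 0], [0, 0, 0]],
  [[0.032, 0.0176, 0], [0, 0, 0]],
])

```text
time: 15.25
tool_pos: [0.5058, 0.2689, 0.1629]
tcp_rot: [-0.001, 1.0, -0.0, -0.0]
ft_force: [-0.0, 0.5, -0.0]
finger_gap: 0.009
```

```bash
python3 push.py 22,20.5,19,17.5,16,14.5,13,12
```

```text
15.25 [0.50580505 0.26891029 0.16287621] [-0.001  -0.0008  0.0004] [-0.0259126   0.51230694 -0.03940551]
22.0 [0.0026 0.0008]
20.5 [0.0061 0.0021]
19.0 [0.0096 0.0032]
17.5 [0.0131 0.0043]
16.0 [0.0167 0.0052]
14.5 [0.0203 0.0061]
13.0 [0.0239 0.0069]
12.0 [0.0263 0.0073]
```

Call:
send_rows([
  [[0.0026, 0.0008, 0], [0, 0, 0]],
  [[0.0061, 0.0021, 0], [0, 0, 0]],
  [[0.0096, 0.0032, 0], [0, 0, 0]],
  [[0.0131, 0.0043, 0], [0, 0, 0]],
  [[0.0165, 0.0052, 0], [0, 0, 0]],
  [[0.0195, 0.006, 0], [0, 0, 0]],
  [[0.022, 0.0066, 0], [0, 0, 0]],
  [[0.024, 0.007, 0], [0, 0, 0]],
])

```text
time: 16.05
tool_pos: [0.53, 0.2759, 0.1628]
tcp_rot: [-0.001, 1.0, -0.0, -0.0]
ft_force: [0.0, 0.3, 0.1]
finger_gap: 0.001
```

```bash
python3 push.py 12,11,10,9,8,7,6
python3 - <<'E'
from h import *
shot('side','s12');b=cv2.imread('pics/s12.png');b=cv2.resize(b[200:320,180:340],None,fx=2.5,fy=2.5)
shot('wrist','w12');a=cv2.imread('pics/w12.png');a=cv2.resize(a,(400,300));cv2.imwrite('pics/l3.png',np.hstack([a,b]))
E
```

```text
16.05 [0.5299923  0.27594609 0.16284139] [-0.001  -0.001   0.0004] [0.03896298 0.30562478 0.14514388]
12.0 [0.0021 0.0003]
11.0 [0.0045 0.0007]
10.0 [0.007  0.0011]
9.0 [0.0094 0.0014]
8.0 [0.0118 0.0017]
7.0 [0.0143 0.002 ]
6.0 [0.0167 0.0022]
```

View pics/l3.png

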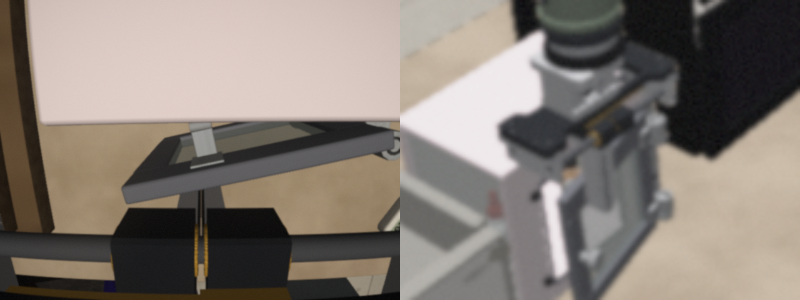

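Call:
send_rows([
  [[0.002, 0.0003, 0], [0, 0, 0]],
  [[0.004, 0.0006, 0], [0, 0, 0]],
  [[0.006, 0.001, 0], [0, 0, 0]],
  [[0.008, 0.0013, 0], [0, 0, 0]],
  [[0.01, 0.0015, 0], [0, 0, 0]],
  [[0.0115, 0.0016, 0], [0, 0, 0]],
])

```text
time: 16.75
tool_pos: [0.5418, 0.2776, 0.1629]
tcp_rot: [-0.001, 1.0, -0.0, -0.0]
ft_force: [-0.8, 0.9, -0.0]
finger_gap: -0.001
```

Call:
send_rows([
  [[0.0015, 0.0002, 0], [0, 0, 0]],
  [[0.003, 0.0003, 0], [0, 0, 0]],
  [[0.0045, 0.0004, 0], [0, 0, 0]],
  [[0.006, 0.0005, 0], [0, 0, 0]],
])

```text
time: 17.15
tool_pos: [0.5465, 0.2782, 0.1626]
tcp_rot: [-0.0, 1.0, -0.0, -0.002]
ft_force: [-4.0, 0.6, 1.2]
finger_gap: 0.004
```

Call:
send_rows([
  [[0.0015, 0.0001, 0], [0, 0, 0]],
  [[0.003, 0.0002, 0], [0, 0, 0]],
])

```text
time: 17.35
tool_pos: [0.5492, 0.2783, 0.1625]
tcp_rot: [-0.0, 1.0, 0.0, -0.002]
ft_force: [-3.6, -0.5, 1.9]
finger_gap: 0.007
```

Call:
send_rows([
  [[0.0015, 0.0001, 0], [0, 0, 0]],
  [[0.003, 0.0002, 0], [0, 0, 0]],
])

```text
time: 17.55
tool_pos: [0.5527, 0.2785, 0.1626]
tcp_rot: [-0.0, 1.0, -0.0, -0.002]
ft_force: [-2.3, -0.1, 0.7]
finger_gap: 0.007
```

Call:
send_rows([
  [[0.0015, 0, 0], [0, 0, 0]],
  [[0.003, 0, 0], [0, 0, 0]],
])

```text
time: 17.75
tool_pos: [0.5566, 0.2785, 0.1627]
tcp_rot: [-0.0, 1.0, -0.0, -0.001]
ft_force: [-0.8, -0.1, 1.0]
finger_gap: 0.004
```

Call:
send_rows([
  [[0.0015, 0, 0], [0, 0, 0]],
  [[0.003, 0, 0], [0, 0, 0]],
])

```text
time: 17.95
tool_pos: [0.5594, 0.2785, 0.1628]
tcp_rot: [-0.0, 1.0, -0.0, -0.002]
ft_force: [-4.7, 1.0, 3.4]
finger_gap: 0.004
```

```bash
python3 push.py 2,1,0
python3 - <<'E'
from h import *
shot('side','s13');b=cv2.imread('pics/s13.png');b=cv2.resize(b[200:320,180:340],None,fx=2.5,fy=2.5)
shot('wrist','w13');a=cv2.imread('pics/w13.png');a=cv2.resize(a,(400,300));cv2.imwrite('pics/l4.png',np.hstack([a,b]))
E
```

```text
17.95 [0.55942055 0.27849846 0.16280648] [-0.001  -0.0031  0.0004] [-4.67612739  1.00467464  3.36530832]
2.0 [-0.0028  0.0001]
1.0 [-0.0004  0.    ]
0.0 [0.0021 0.    ]
```

View pics/l4.png

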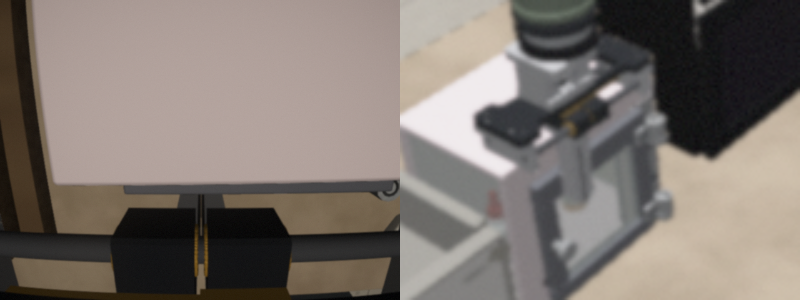

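Call:
send_rows([
  [[0.001, 0, 0], [0, 0, 0]],
  [[0.002, 0, 0], [0, 0, 0]],
  [[0.002, 0, 0], [0, 0, 0]],
])

```text
time: 18.35
tool_pos: [0.5595, 0.2785, 0.1628]
tcp_rot: [-0.0, 1.0, 0.0, -0.004]
ft_force: [-6.6, -0.6, 5.3]
finger_gap: 0.007
```

Call:
send_rows([
  [[0.002, 0, 0], [0, 0, 0]],
  [[0.003, 0, 0], [0, 0, 0]],
])

```text
time: 18.55
tool_pos: [0.5596, 0.2785, 0.1629]
tcp_rot: [0.0, 1.0, 0.0, -0.007]
ft_force: [-11.6, -2.1, 7.8]
finger_gap: 0.004
```

Call:
send_rows([
  [[-0.002, 0, 0], [0, 0, 0]],
  [[-0.006, 0, 0], [0, 0, 0]],
  [[-0.015, 0, 0], [0, 0, 0]],
  [[-0.03, 0, 0], [0, 0, 0]],
  [[-0.05, 0, 0], [0, 0, 0]],
  [[-0.08, 0, 0.02], [0, 0, 0]],
  [[-0.11, 0, 0.05], [0, 0, 0]],
  [[-0.14, 0, 0.08], [0, 0, 0]],
])

```text
time: 19.35
tool_pos: [0.418, 0.2781, 0.243]
tcp_rot: [0.001, 1.0, 0.0, -0.007]
ft_force: [0.3, -0.2, 0.7]
finger_gap: 0.003
```

Call:
send_rows([
  [[-0.01, -0.01, 0.03], [0, 0, 0]],
  [[-0.02, -0.05, 0.05], [0, 0, 0]],
  [[-0.02, -0.09, 0.06], [0, 0, 0]],
  [[-0.02, -0.13, 0.06], [0, 0, 0]],
  [[-0.02, -0.17, 0.06], [0, 0, 0]],
  [[-0.02, -0.19, 0.06], [0, 0, 0]],
  [[-0.02, -0.19, 0.06], [0, 0, 0]],
])

```text
time: 20.05
tool_pos: [0.3978, 0.0862, 0.3031]
tcp_rot: [0.001, 1.0, -0.002, -0.007]
ft_force: [-0.1, 0.4, 0.8]
finger_gap: 0.005
```

Run:
```python
from h import *
s=robot.observe();print(s['time'],s['tool_pos'],s['ft_force'])
shot('side','s14');b=cv2.imread('pics/s14.png');cv2.imwrite('pics/m1.png',cv2.resize(b[200:320,170:330],None,fx=5,fy=5,interpolation=cv2.INTER_CUBIC))
shot('wrist','w14');shot('top','t14')
```

```text
20.05 [0.39784952 0.08624105 0.30309567] [-0.10515071  0.36061806  0.7912631 ]
```

View pics/m1.png

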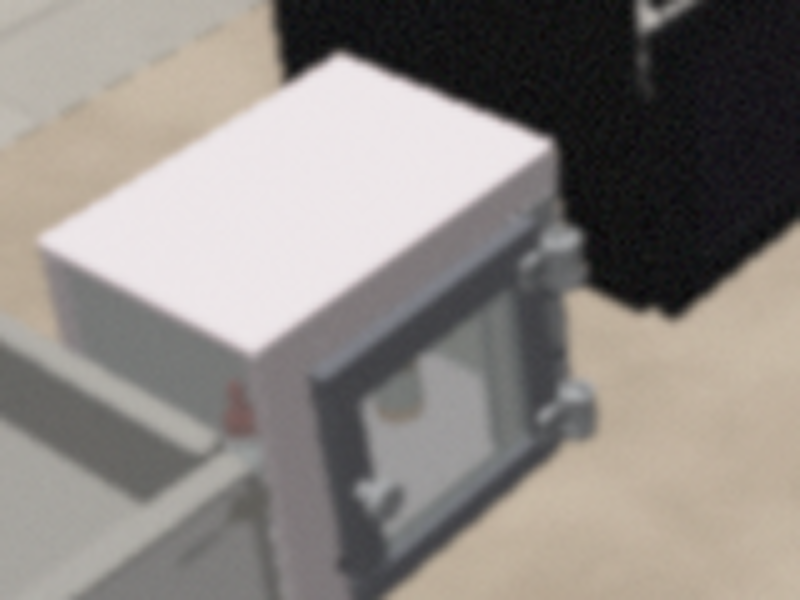

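View pics/w14.png

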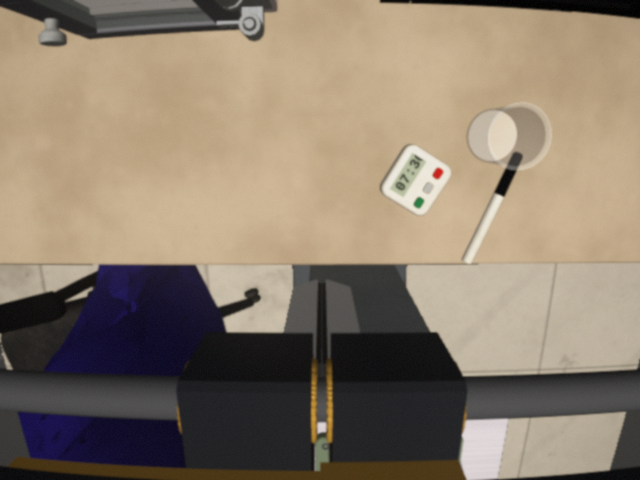

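View pics/t14.png

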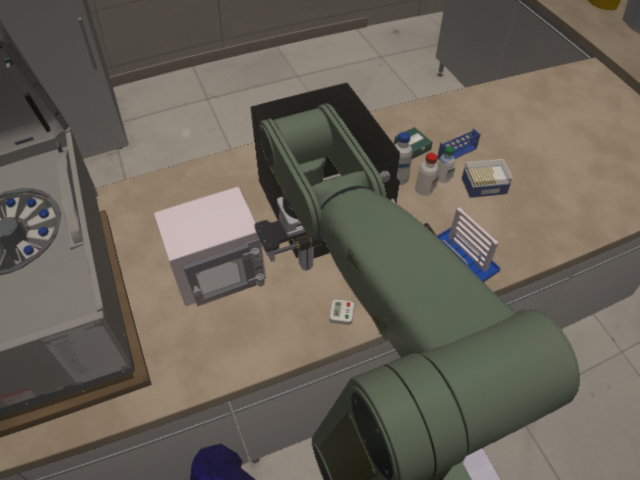

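Run:
```python
from h import *
S=load('s14');T=load('t14')
print('free',onplane(S,170+315/5,200+380/5,2,.184),'hinge',onplane(S,170+530/5,200+238/5,2,.184))
# expected outer top edge at theta 0 and 4 deg
h=np.array([.5630,.152])
for th in (0,3,6):
    t=np.radians(th);u=np.array([-np.sin(t),np.cos(t)]);n=np.array([np.cos(t),np.sin(t)])
    for s in (.011,.171):
        p=h+s*u+.004*n; print(th,s,(proj(S,[*p,.184])-[170,200])*5, proj(T,[*p,.184]))
c=cv2.imread('pics/t14.png');cv2.imwrite('pics/m2.png',cv2.resize(c[185:310,145:275],None,fx=4.6,fy=4.6,interpolation=cv2.INTER_CUBIC))
```

```text
free [0.56641672 0.32868034 0.184     ] hinge [0.5602579 0.1799787 0.184    ]
0 0.011 [541.88710863 218.3295222 ] [250.75422561 247.19511295]
0 0.171 [322.65314081 373.5288674 ] [184.69317864 268.44556287]
3 0.011 [542.47107782 218.87568794] [250.75358818 247.40149391]
3 0.171 [335.77200355 380.40833734] [185.66689565 271.39443446]
6 0.011 [543.10741072 219.40088781] [250.76664398 247.60692676]
6 0.171 [349.67376446 386.82915449] [186.84682943 274.29838403]
```

View pics/m2.png

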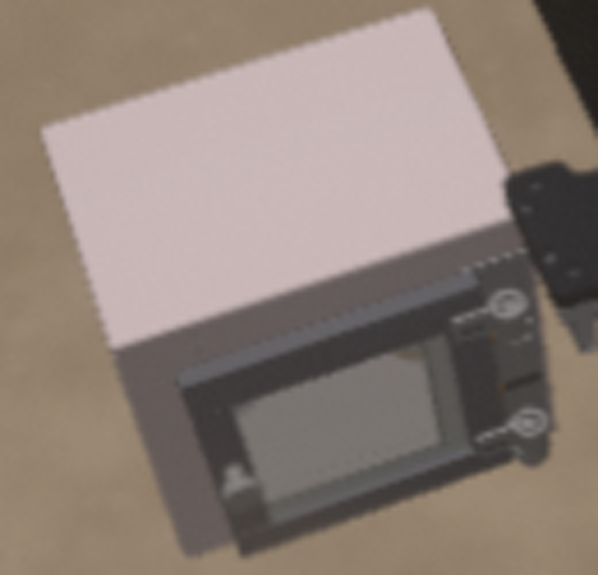

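Call:
send_rows([
  [[-0.01, -0.02, 0], [0, 0, 0]],
  [[-0.02, -0.04, 0], [0, 0, 0]],
  [[-0.02, -0.05, 0], [0, 0, 0]],
  [[-0.02, -0.05, 0], [0, 0, 0]],
  [[-0.02, -0.05, 0], [0, 0, 0]],
])

```text
time: 20.7
tool_pos: [0.3783, 0.0395, 0.303]
tcp_rot: [-0.0, 1.0, 0.001, -0.007]
ft_force: [0.4, -0.3, 0.0]
finger_gap: 0.003
```

Run:
```python
from h import *
shot('side','s15')
a=cv2.imread('pics/s14.png').astype(int);b=cv2.imread('pics/s15.png').astype(int)
print(np.abs(a-b)[240:325,180:295].mean(),np.abs(a-b)[240:325,180:295].max())
shot('wrist','w15');print(robot.observe()['tool_pos'],robot.observe()['time'])
S0=cv2.imread('pics/side0.png').astype(int);print('timer/beaker diff',np.abs(b-S0)[240:295,340:400].mean())
robot.close_job()
```

```text
2.742233589087809 13
[0.37820571 0.03947415 0.30295898] 20.8
timer/beaker diff 7.015858585858586
the job is handed in; nothing more can be done
```

The door is hung on both pins, fully seated on its lugs and pushed shut, and I handed the job in at about 20.8 s of the 64 s.

**Pick-up:** My first grip was about 5 mm off-centre, because I had measured the door while the arm was still moving. I let go, re-centred and gripped again. The door then came out upright and the shelf insert stayed in the rack.

**Hanging:** I measured the knuckles against the pins with the wrist camera and lined them up to about 0.1 mm. The pins were roughly 13 mm to the right of the nominal spot by the wrist view. The fixed cameras put that offset 4–6 mm smaller, and I used the wrist-camera measurement. I lowered the door held 90° open. No contact showed until it seated at the expected height, with about 7 N of seating force.

**Closing:** I pushed slowly with the closed fingers. The force rose to about 4 N, dropped to under 1 N as the striker passed the roller, then met a hard stop. I pushed briefly to about 12 N to confirm the stop, then backed off.

**Last checks:**
- **Door:** it measures shut to within about a degree. It did not move between two side pictures taken 0.6 s apart, after the arm had backed away.
- **Bottles:** the amber dropper and the red top of the other one showed in place in the closing side view.
- **Beaker and timer:** they look upright and unmoved in the last pictures I viewed. An automatic before/after comparison of that area gave a small difference (7 grey levels, against about 3 for camera noise). I took it for shadow or noise and did not look further.

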